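# Put the centre punch away in the drill case and lower the lid

## Task

The holes are marked: take the steel centre punch from its sloping wooden rest, lay it level across the two notched rubber saddles in the open drill case and let go of it (lay it down, do not drop it). Then lower the lid gently until it is fully shut, without slamming it or shoving the case along the bench. Leave the other tools where they are.

Things in the scene. Friction and masses are not known exactly. Their poses are not given: they have to be found in the camera images.
- case: blue sheet-metal drill bit case, loose, about 1.2 kg, standing on the worktop with its lid open; base 100 (x) x 170 (y) mm, a tray 24 mm high with 2.5 mm walls. Origin: centre of its underside; x points to the hinged rear, y along the hinge, z up. Drill bits, each lying along x, cover the inside floor, tops 12 mm above the origin; two black rubber saddles stand up between them (see case_notch)
- case_notch (a point): mid-way between the V notches of the two saddles, at the level of their bottoms, 12.5 mm above the case's origin; axes as the case's. Saddles: 34 mm long (x), 7 mm thick (y), tops 19.5 mm above the case's origin, centred at y = -25 and +25 mm, each with a 90 degree V notch at x = 0. A 12 mm rod lying home in both runs along y, its axis 7.5 mm above this point
- case_hinge (a point): middle of the lid's hinge axis, 51.5 mm behind (+x) the case's origin and 25 mm above it; the axis runs along the case's y
- case_lid (a joint): lid angle in rad: 0 shut (level), 1.57 upright, at most 2.09 (leaning back, away from the robot). The hinge is stiff: 0.1 N m (about 1 N at the free edge) moves the lid, and it stays at whatever angle it is left. No latch. The lid is a shallow cover, 0.12 kg, 170 mm wide, reaching 101.5 mm from the hinge; its outer face lies 13.5 mm outside the hinge axis: the shut case is 38.5 mm high
- lid_edge (a point): middle of the lid's free edge on the outer face, 101.5 mm from the hinge axis and 13.5 mm to the outer side of it
- centre_punch_mid (a point): centre of the plain grey steel centre punch, a round rod 118 mm long, 12 mm thick, 60 g, with a long conical point; its y axis runs along the rod to the blunt end. It is cylindrical from 55 mm on the blunt side of this point to 21 mm on the pointed side. It starts in a notch of the rest, 32 degrees from level, blunt end down. In the case it may lie either way round
- centre_punch_grip (a point): point on the punch's axis 13 mm from its centre to the blunt side, near its centre of mass, axes as centre_punch_mid: here it hangs free between the two boards of the rest, with nothing beside or under it for 30 mm
- rest: pale wood sloping rest, fixed: base board 112 (x) x 116 (y) x 12 mm; origin on the worktop 14 mm from the board's middle; x points to the side where the rods rise, roughly to the robot's left. Notched boards 8 mm thick along y at x = -23 and +23 mm, 41 and 69 mm high, notches at y = -30 and +30 mm; a stop 39 mm high at x = -60 mm. In the notches lie the punch and a pencil, either in either
- pencil_mid (a point): centre of a pencil 156 mm long and 7 mm thick, on the rest; to be left there
- tape_measure: tape measure 37 x 85 x 60 mm on the worktop, a bystander; origin at the centre of its underside
- steel_offcut: plain steel bar offcut 20 x 85 x 12 mm on the worktop, a bystander; origin at the centre of its underside

How it is judged:
By the outcome, as a careful person would: the job done as asked, in the order asked, and still so for the second after the job is handed in, with the robot touching nothing.
It also fails if it takes over 61 s, if anything falls off the work surface, if the arm or the gripper's body presses on something with over 40 N, if the wrist force passes 120 N, or if a joint passes its speed limit or range.

## Robot

A 6-joint arm with a two-finger parallel gripper is mounted at the origin on the work surface; the furniture and walls round the work are solid. World frame = base frame: x ahead of the robot, y to its left, z up, the work surface at z = 0. Lengths are in mm, angles in rad, forces in N, time in s.
With the tool pointing down it reaches from about 350 to 775 mm from the base axis. Payload 7.3 kg.
Tool frame: the origin (TCP) lies at the very end of the fingers, on their centre line; the grasp point (between the pads) lies 19 mm behind it; x points along the fingers, y is the direction in which the jaws open and shut, and the axes are right-handed (so a half turn about x gives the same grasp; the last joint's range is limited). The gripper opens to 92 mm and grips with 3 to 60 N. Pads are 19 mm wide; open, the fingers measure 130 mm over their backs; the gripper's body (75 mm by 190 mm) begins 47 mm behind the grasp point.
Start: joints at [-0.146, 0.342, 1.524, -0, 1.275, -0.146], TCP at [525.019, 0.019, 226.741] pointing down, gripper open.
Joint ranges: [-2.53, 2.53], [-0.77, 2.02], [0.04, 2.7], [-1, 4.14], [0.28, 2.66], [-3.11, 3.11]. Speed limits (rad/s): [2.57, 2.57, 3.14, 3.14, 3.14, 3.14].

## Interface

Orientations are given as [roll, pitch, yaw] about the fixed x, y, z axes, in that order (R = Rz(yaw) Ry(pitch) Rx(roll)).
In Python, from plant import sensors, capture, bot gives the robot as it stands.
- The arm moves only by the shell command python3 -m crank 'ROWS' [OPENING]. ROWS is JSON, a list of rows, each an object of numbers: "dx", "dy", "dz": the shift along the tool's x, y, z in cm; "spin": the turn about the tool's x in rad. A call has 1 to 20 rows; each row is the pose to reach, as a shift and turn from the pose commanded when the call began, along the tool's axes at that moment; what a row does not reach only later rows make up. A row lasts 1/12 s, in which the tool goes at most 41.7 mm and 7.16 degrees, less where a joint would pass 70% of its speed; a pose out of reach is approached as far as the arm can. A call with a gripper value outside its range is refused whole. OPENING is the opening in per cent of the stroke, from 0 (shut) to 100 (fully open), set as the call begins (- or left out, the last holds). The fingers move at their own pace and stop on an object; the grip force is fixed at half the most. Time passes only in rows, so rows that repeat a pose let the fingers close. It gives the time, the measured TCP pose, the force and the opening at its end, in the units of the state.
- sensors.get_obs(): the state, without advancing time (a new reading comes with each control period).
- capture(name): name is "scene" or "side" or "wrist"; returns a dict with "frame" (420x560x3 uint8, blue, green, red), "vfov" (degrees; the focal length in pixels is half the picture's height over the tangent of half this angle, whatever the lens; pixels are square), "cx", "cy" (the principal point, pixels), "view" (4x4, takes a point from world to camera coordinates); the wrist camera has in their place "mount" (4x4, takes a point from camera to tool coordinates, whose origin is the TCP and whose axes are the tool frame's). Camera axes: x right, y down, z forward; pixel columns grow to the right and rows downward; lengths in mm; the calibration is good to about 2 mm. A picture is of the moment at which its call begins: read the wrist's pose just before it. There is no depth.
- bot.close_job(): hands the job in, once; it reports no verdict.
The state is a dict: "time": time; "joint_positions": joint angles; "dq": joint speeds; "tau": joint torques, N m; "tool_pos": TCP position; "tcp_rot": TCP orientation; "contact_force": force on the tool from outside, world axes, zero at the start; "moment": the same for the moment, N m; "grip_width": finger opening in mm.
Only numpy, scipy, OpenCV 4.12 (cv2) and the standard library are available. Lean on these libraries where they do the work, as an engineer would, in place of code of your own. Each camera call takes 0.05 s, during which the arm holds its last target.

## Working session

There is one attempt and no reset: what is moved stays moved. The work goes in short steps, Python scripts to look and compute and a shell command to move; the robot and the scene stay as the last step left them, time stands still between calls to the robot, and variables do not carry over. Pictures are saved under pics/ and viewed, and the job is handed in when it is done.

```bash
ls; mkdir -p pics; python3 - <<'E'
from plant import sensors, capture, bot
import cv2
print(sensors.get_obs())
for n in ["scene","side","wrist"]:
    c=capture(n); cv2.imwrite(f"pics/{n}0.png",c["frame"]); print(n,{k:v for k,v in c.items() if k!="frame"})
E
```

```text
pics
{'time': 0.0, 'joint_positions': array([-1.45969132e-01,  3.42728667e-01,  1.52502279e+00,  2.84092414e-06,
        1.27538953e+00, -1.46001820e-01]), 'dq': array([ 0.00149943,  0.0013227 ,  0.00239101, -0.00056056,  0.00105503,
       -0.0008127 ]), 'tau': array([ 7.61924657e-04, -4.31245601e+01, -2.44219762e+01,  7.17750052e-02,
        5.59406646e-02, -1.04314388e-04]), 'tool_pos': array([5.24592740e+02, 9.92111873e-02, 2.26039863e+02]), 'tcp_rot': array([-1.71855267,  1.56924799,  2.99386817]), 'contact_force': array([-1.53676322, -0.2048047 , -0.40544364]), 'moment': array([ 0.01339993, -0.04475209,  0.01195452]), 'grip_width': 91.62938641079047}
scene {'vfov': 52.83898095072974, 'cx': 272.8394979045452, 'cy': 209.91878053087413, 'view': array([[ 6.12511785e-01, -7.90173659e-01, -2.13284481e-02,
        -3.38558914e+02],
       [-5.26745947e-01, -3.87897264e-01, -7.56356014e-01,
         3.26217943e+02],
       [ 5.89379352e-01,  4.74511646e-01, -6.53812417e-01,
         5.76573746e+02],
       [ 0.00000000e+00,  0.00000000e+00,  0.00000000e+00,
         1.00000000e+00]])}

[... 170 characters left out ...]
8e+02],
       [-2.73143601e-01,  6.12231570e-01, -7.42000726e-01,
         2.19640011e+02],
       [ 2.92485635e-01, -6.81959771e-01, -6.70360369e-01,
         7.34903903e+02],
       [ 0.00000000e+00,  0.00000000e+00,  0.00000000e+00,
         1.00000000e+00]])}
wrist {'vfov': 65.25490829531635, 'cx': 279.2651601742743, 'cy': 208.13951990791085, 'mount': array([[-3.23844516e-04, -2.84376917e-01,  9.58712504e-01,
        -1.58651460e+02],
       [ 9.99999850e-01, -5.16421694e-04,  1.84608063e-04,
         1.62025887e+00],
       [ 4.42601663e-04,  9.58712419e-01,  2.84377041e-01,
        -7.62909160e+01],
       [ 0.00000000e+00,  0.00000000e+00,  0.00000000e+00,
         1.00000000e+00]])}
```

View pics/scene0.png

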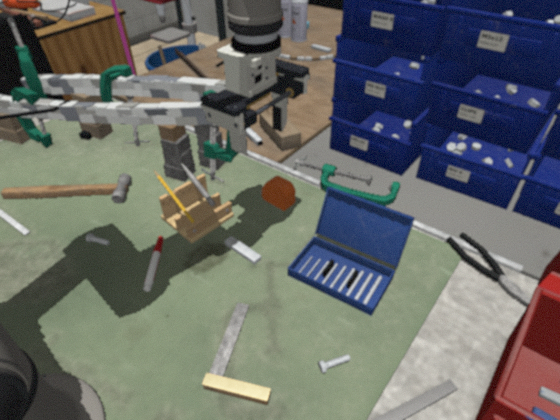

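View pics/side0.png

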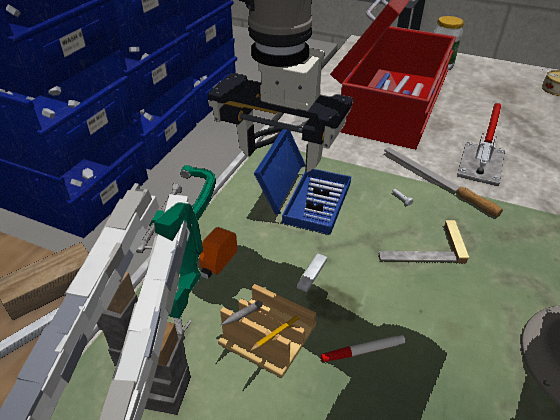

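View pics/wrist0.png

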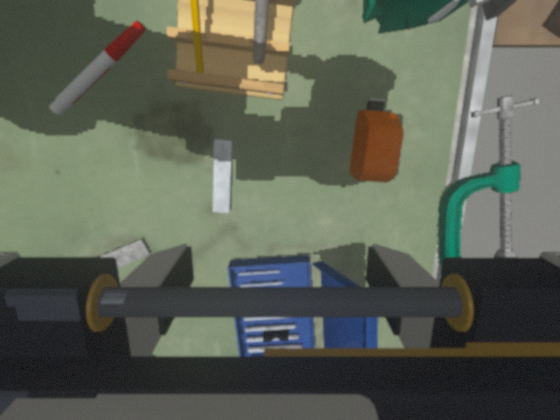

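```bash
cat > h.py <<'E'
import numpy as np, cv2
from scipy.spatial.transform import Rotation as R
from plant import sensors, capture, bot
def cam(n):
    o=sensors.get_obs(); c=capture(n); f=c["frame"]
    F=f.shape[0]/2/np.tan(np.radians(c["vfov"])/2)
    if n=="wrist":
        T=np.eye(4); T[:3,:3]=R.from_euler('xyz',o["tcp_rot"]).as_matrix(); T[:3,3]=o["tool_pos"]
        M=np.linalg.inv(T@c["mount"])
    else: M=c["view"]
    return f,dict(F=F,cx=c["cx"],cy=c["cy"],M=M)
def ray(k,u,v):
    Rm=k["M"][:3,:3]; o=-Rm.T@k["M"][:3,3]
    d=Rm.T@np.array([(u-k["cx"])/k["F"],(v-k["cy"])/k["F"],1.]); return o,d/np.linalg.norm(d)
def plane(k,u,v,z):
    o,d=ray(k,u,v); return o+d*(z-o[2])/d[2]
def tri(obs):
    A=np.zeros((3,3));b=np.zeros(3);L=[]
    for k,u,v in obs:
        o,d=ray(k,u,v);P=np.eye(3)-np.outer(d,d);A+=P;b+=P@o;L.append((o,P))
    p=np.linalg.solve(A,b); return p,[round(float(np.linalg.norm(P@(p-o))),1) for o,P in L]
def proj(k,p):
    q=k["M"]@np.append(p,1.); return k["cx"]+k["F"]*q[0]/q[2],k["cy"]+k["F"]*q[1]/q[2]
def axes():
    o=sensors.get_obs(); return o["tool_pos"],R.from_euler('xyz',o["tcp_rot"]).as_matrix()
def crop(f,u0,v0,u1,v1,s,name):
    cv2.imwrite(f"pics/{name}.png",cv2.resize(f[v0:v1,u0:u1],None,fx=s,fy=s,interpolation=cv2.INTER_CUBIC))
E
python3 - <<'E'
from h import *
print(axes())
f,_=cam("scene"); crop(f,280,180,420,315,5,"sc_case"); crop(f,145,160,245,245,7,"sc_rest")
f,_=cam("side"); crop(f,245,125,365,240,6,"si_case"); crop(f,205,280,325,385,6,"si_rest")
E
```

```text
(array([5.24705504e+02, 7.12804686e-02, 2.26212131e+02]), array([[-1.11777178e-03,  9.99999375e-01,  2.86397394e-06],
       [ 1.49192310e-04,  3.03073875e-06, -9.99999989e-01],
       [-9.99999364e-01, -1.11777134e-03, -1.49195605e-04]]))
```

View pics/sc_case.png

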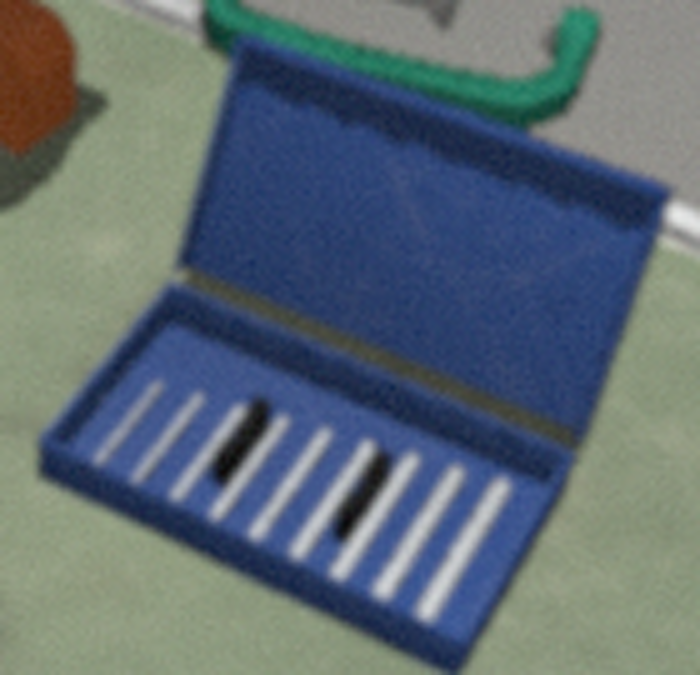

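View pics/sc_rest.png

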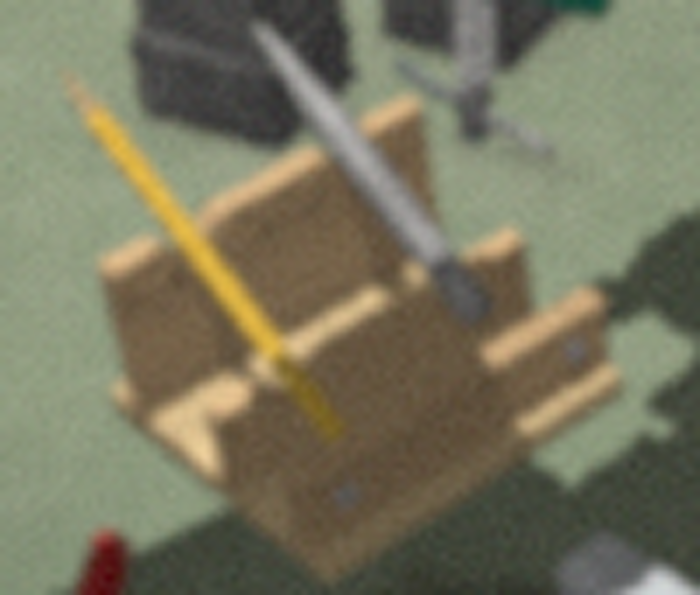

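View pics/si_case.png

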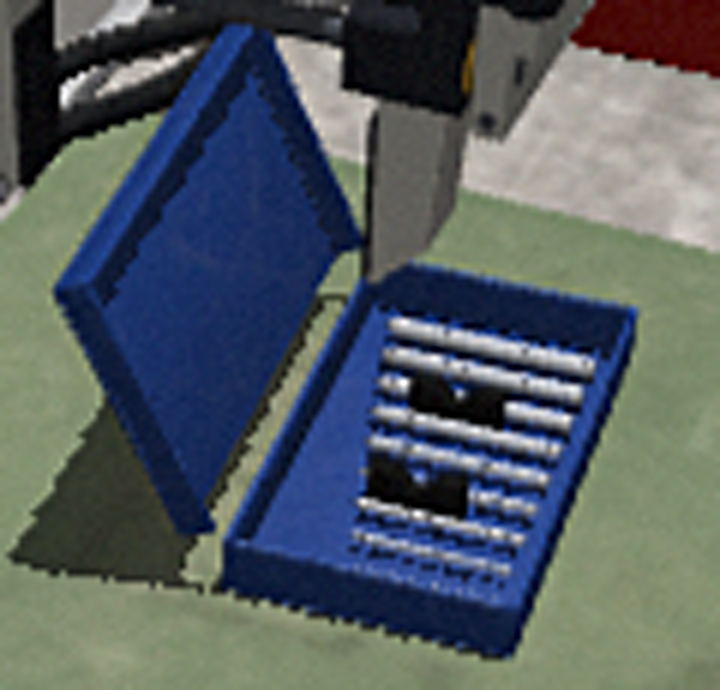

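View pics/si_rest.png

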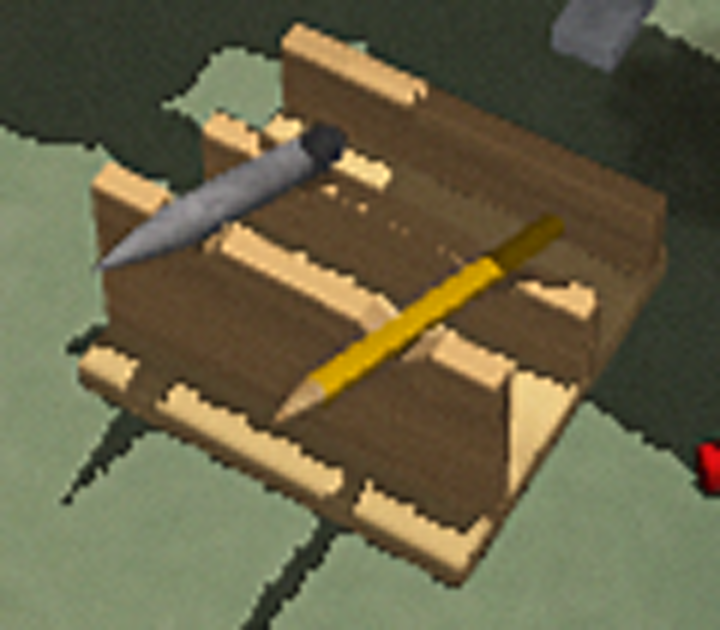

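```bash
cat > m1.py <<'E'
from h import *
_,S=cam("scene");_,D=cam("side")
s=lambda u,v:(S,u/5+280,v/5+180); d=lambda u,v:(D,u/6+245,v/6+125)
P={}
# scene FL(near,+y), FR(near,-y), BR, BL
for n,a,b in [("FL",(42,448),(510,612)),("FR",(458,648),(632,312)),("BR",(574,458),(380,265)),("BL",(175,285),(228,545)),
  ("lidL",(240,42),(60,288)),("lidR",(668,190),(250,27))]:
    p,e=tri([s(*a),d(*b)]); P[n]=p; print(n,p.round(1),e, plane(*s(*a),24).round(1), plane(*d(*b),24).round(1))
print("w",np.linalg.norm(P["FL"]-P["FR"]),np.linalg.norm(P["BL"]-P["BR"]),np.linalg.norm(P["FL"]-P["BL"]),np.linalg.norm(P["FR"]-P["BR"]))
for n in("saddle",): pass
r=lambda u,v:(S,u/7+145,v/7+160); q=lambda u,v:(D,u/6+205,v/6+280)
t,e=tri([r(258,28),q(98,268)]); b,e2=tri([r(468,308),q(325,143)])
print("tip",t.round(1),e,"blunt",b.round(1),e2,np.linalg.norm(t-b)); y=(b-t)/np.linalg.norm(b-t)
print("yaxis",y,np.degrees(np.arcsin(y[2])),"yaw",np.degrees(np.arctan2(y[1],y[0])))
print("mid",t+59*y, "grip",t+72*y)
E
python3 m1.py
```

```text
FL [ 462.1 -107.5   18.1] [0.2, 0.2] [ 457.7 -110.6   24. ] [ 460.6 -101.5   24. ]
FR [ 473.2 -273.3   20.3] [0.5, 0.5] [ 469.9 -274.2   24. ] [ 472.6 -269.    24. ]
BR [ 570.1 -267.2   19.4] [2.7, 2.7] [ 569.5 -268.5   24. ] [ 565.3 -258.5   24. ]
BL [ 559.2 -100.5   19.7] [2.1, 2.1] [ 558.1 -102.6   24. ] [555.2 -94.4  24. ]
lidL [612.1 -93.6 109.7] [1.3, 1.3] [706.7 -39.6  24. ] [ 665.9 -198.1   24. ]
lidR [ 621.6 -262.   111. ] [2.7, 2.7] [ 726.5 -235.7   24. ] [ 672.5 -389.6   24. ]
w 166.1684483835919 167.01608361377896 97.39202902000936 97.15706255044441
tip [514.6 220.3  92. ] [0.7, 0.7] blunt [502.  125.9  33.9] [0.0, 0.0] 111.55400952696696
yaxis [-0.11304296 -0.84602968 -0.5210135 ] -31.400259638716445 yaw -97.61054612108663
mid [507.92262424 170.40130076  61.30453521] grip [506.45306575 159.4029149   54.53135971]
```

```bash
python3 - <<'E'
from h import *
f,_=cam("scene"); crop(f,190,0,330,165,4.2,"sc_g")
f,_=cam("side"); crop(f,195,0,365,180,4,"si_g")
E
```

```text
(no output)
```

View pics/sc_g.png

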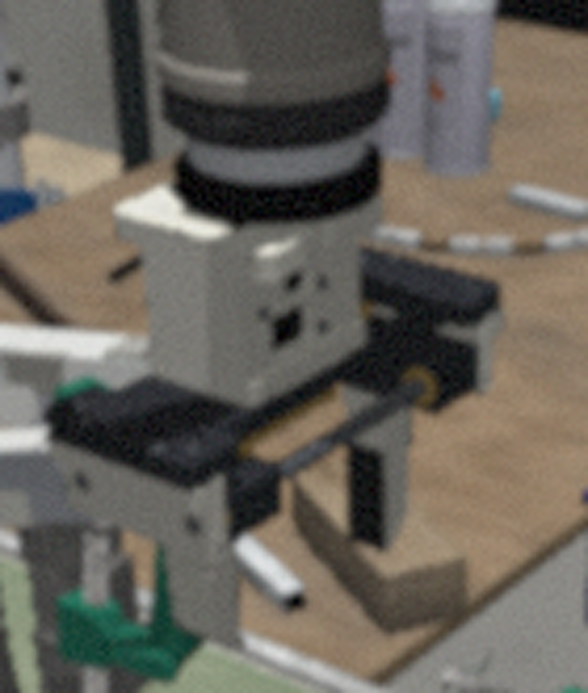

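View pics/si_g.png

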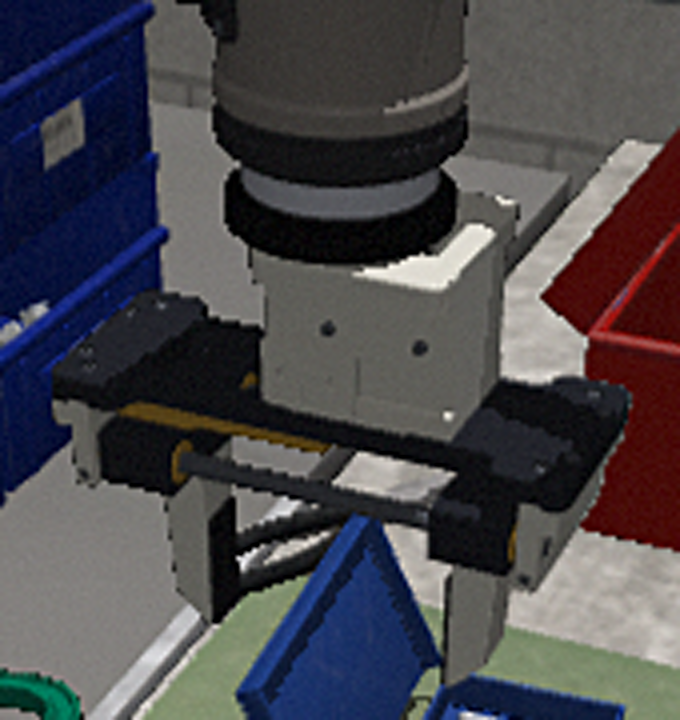

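```bash
python3 -m crank '[{"dy":-0.6,"dz":-3.5},{"dy":-1.2,"dz":-7},{"dy":-1.8,"dz":-10},{"dy":-1.8,"dz":-10},{"dy":-1.8,"dz":-10}]'
python3 - <<'E'
from h import *
print(axes()[0])
f,k=cam("wrist"); cv2.imwrite("pics/w1.png",f)
_,S=cam("scene");_,D=cam("side")
for n,a,b in [("offcut",(242,250),(313,272)),("marker",(153,262),(363,348)),("square",(237,385),(420,255)),("tape",(280,192),(219,250))]:
    print(n,plane(S,*a,10).round(),plane(D,*b,10).round())
np.set_printoptions(suppress=True)
t=np.array([514.6,220.3,96]);b=np.array([502,125.9,38.]); print(proj(k,t),proj(k,b))
E
```

```text
[5.24991296e+02 2.15358555e-02 2.26662059e+02]
offcut [454.   0.  10.] [454.   7.  10.]
marker [327. 118.  10.] [329. 121.  10.]
square [ 240. -175.   10.] [ 288. -112.   10.]
tape [646.  51.  10.] [632.  27.  10.]
(np.float64(262.386728582984), np.float64(-97.51876213611311)) (np.float64(253.81799627364722), np.float64(57.65239064732975))invalid input at $[0]: expected keys dx, dy, dz, spin
```

View pics/w1.png

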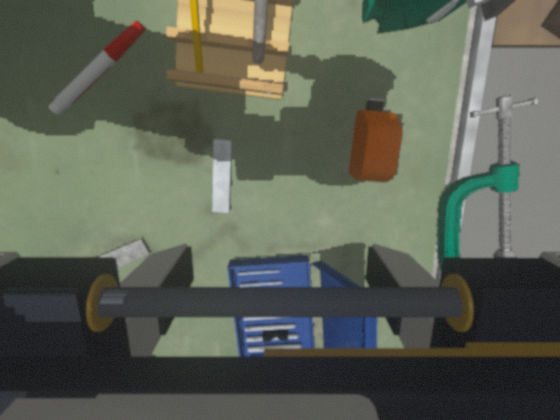

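```bash
python3 -m crank '[{"dx":0,"dy":-0.6,"dz":-3.5,"spin":0},{"dx":0,"dy":-1.2,"dz":-7,"spin":0},{"dx":0,"dy":-1.8,"dz":-10.5,"spin":0},{"dx":0,"dy":-1.8,"dz":-12,"spin":0},{"dx":0,"dy":-1.8,"dz":-12,"spin":0},{"dx":0,"dy":-1.8,"dz":-12,"spin":0}]'
python3 - <<'E'
from h import *
print(axes()[0], sensors.get_obs()["time"])
f,k=cam("wrist"); cv2.imwrite("pics/w2.png",f);crop(f,170,60,310,220,4,"w2c")
t=np.array([514.6,220.3,96]);b=np.array([502,125.9,38.]); print(proj(k,t),proj(k,b))
E
```

```text
time: 1.1
tool_pos: [506.9, 120.5, 226.8]
tcp_rot: [0.488, 1.57, -1.081]
contact_force: [0.2, -0.0, -0.6]
grip_width: 91.8
[506.93676045 120.46967497 226.76168383] 1.1
(np.float64(286.6788881994942), np.float64(81.02855966008715)) (np.float64(273.0696021293407), np.float64(179.39436781364978))
```

View pics/w2.png

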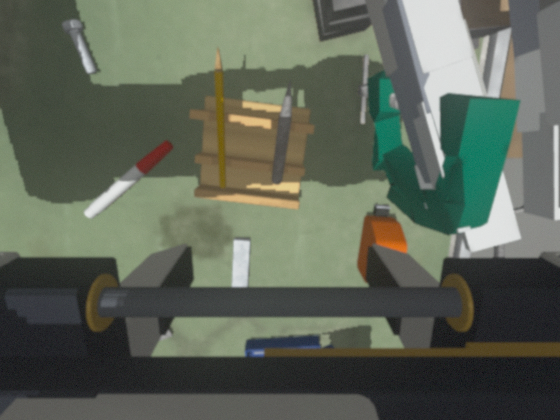

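```bash
python3 - <<'E'
from h import *
f=cv2.imread("pics/w2.png");crop(f,255,70,325,215,4,"w2c")
E
```

```text
(no output)
```

View pics/w2c.png

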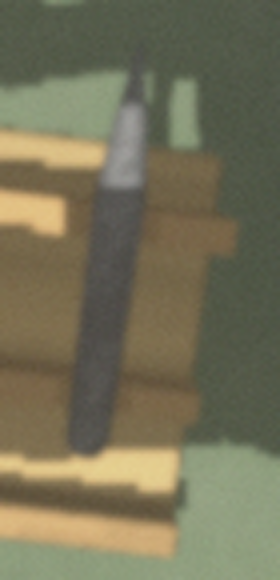

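```bash
cat > m2.py <<'E'
from h import *
_,S=cam("scene");_,D=cam("side");_,W=cam("wrist")
r=lambda u,v:(S,u/7+145,v/7+160); q=lambda u,v:(D,u/6+205,v/6+280); w=lambda u,v:(W,u/4+255,v/4+70)
T=[r(258,28),q(98,268),w(140,45)];B=[r(468,308),q(325,143),w(86,440)]
for sel in [(0,1),(0,2),(1,2),(0,1,2)]:
    t,e=tri([T[i] for i in sel]); b,e2=tri([B[i] for i in sel]); y=(b-t)/np.linalg.norm(b-t)
    print(sel,t.round(1),e,b.round(1),e2,"L",np.linalg.norm(t-b).round(1),"el",np.degrees(np.arcsin(y[2])).round(1),"yaw",np.degrees(np.arctan2(y[1],y[0])).round(1),"grip",(t+72*y).round(1))
# wrist ray at punch axis (grip) on plane z=56..60
for a in [(102,300),(86,440)]:
  for z in (35,55,60): print(a,z,plane(*w(*a),z).round(1))
E
python3 m2.py
```

```text
(0, 1) [514.6 220.3  92. ] [0.7, 0.7] [502.  125.9  33.9] [0.0, 0.0] L 111.6 el -31.4 yaw -97.6 grip [506.5 159.4  54.5]
(0, 2) [516.8 219.8  91.8] [1.5, 1.5] [503.9 124.4  34.3] [2.4, 2.4] L 112.1 el -30.9 yaw -97.7 grip [508.6 158.6  54.9]
(1, 2) [517.  218.6  87.5] [1.4, 1.4] [505.3 120.8  25.9] [0.7, 0.7] L 116.2 el -32.1 yaw -96.8 grip [509.7 158.   49.3]
(0, 1, 2) [516.  219.8  91.3] [1.2, 1.7, 2.2] [503.5 124.7  33.4] [2.0, 1.4, 3.1] L 112.1 el -31.1 yaw -97.5 grip [508.  158.7  54.1]
(102, 300) 35 [510.3 160.6  35. ]
(102, 300) 55 [510.2 162.6  55. ]
(102, 300) 60 [510.2 163.1  60. ]
(86, 440) 35 [505.9 123.1  35. ]
(86, 440) 55 [506.1 127.2  55. ]
(86, 440) 60 [506.1 128.3  60. ]
```

```bash
python3 - <<'E'
from h import *
f,S=cam("scene");g,D=cam("side");_,W=cam("wrist")
crop(f,100,60,300,210,3.9,"sc_v"); crop(g,100,150,260,420,2.2,"si_v")
E
```

```text
(no output)
```

View pics/sc_v.png

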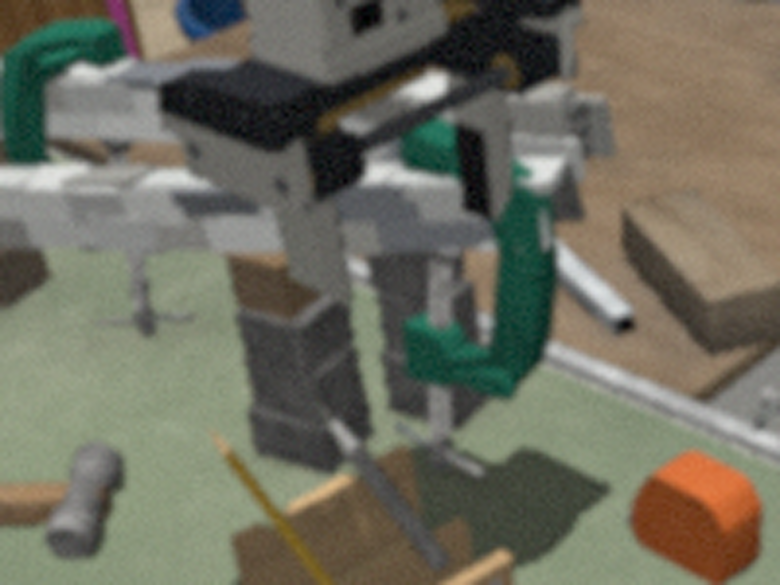

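View pics/si_v.png

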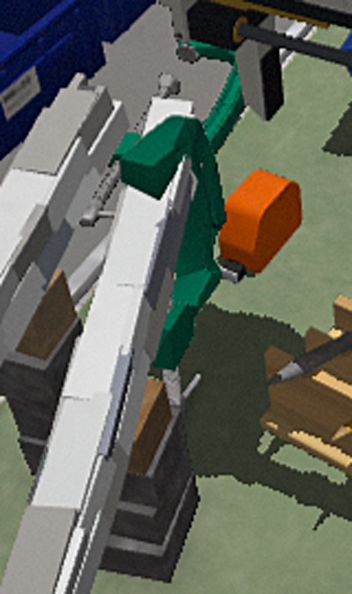

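```bash
python3 - <<'E'
from h import *
f,S=cam("scene");g,D=cam("side");_,W=cam("wrist")
print(tri([(S,230.8,160),(D,197.7,275)]), tri([(S,205,149.7),(D,175,313.6)]))
for p in tri([(S,230.8,160),(D,197.7,275)])[0],tri([(S,205,149.7),(D,175,313.6)])[0]: print(proj(W,p))
E
```

```text
(array([595.26131988, 149.94010516,  86.09113042]), [0.9, 0.9]) (array([588.99991088, 225.8459293 ,  86.2640535 ]), [2.6, 2.6])
(np.float64(373.7230314774756), np.float64(162.92683673434053))
(np.float64(373.59955934764804), np.float64(73.6585643942777))
```

```bash
python3 -m crank '[{"dx":0,"dy":-2.5,"dz":0,"spin":0},{"dx":0,"dy":-6,"dz":0,"spin":0},{"dx":0,"dy":-6,"dz":0,"spin":0},{"dx":0,"dy":-6,"dz":0,"spin":0}]'
python3 - <<'E'
from h import *
import pickle
p,_=axes();print(p)
f,k=cam("wrist"); cv2.imwrite("pics/w3.png",f);pickle.dump(k,open("w3.k","wb"))
crop(f,260,40,460,260,2.7,"w3c")
g=cv2.imread("pics/w2.png"); crop(g,330,40,530,260,2.7,"w2v")
E
```

```text
time: 1.93
tool_pos: [445.8, 120.0, 227.0]
tcp_rot: [0.357, 1.571, -1.213]
contact_force: [0.6, -0.1, 0.6]
grip_width: 92.2
[445.83066179 120.00964477 226.99265314]
```

View pics/w3.png

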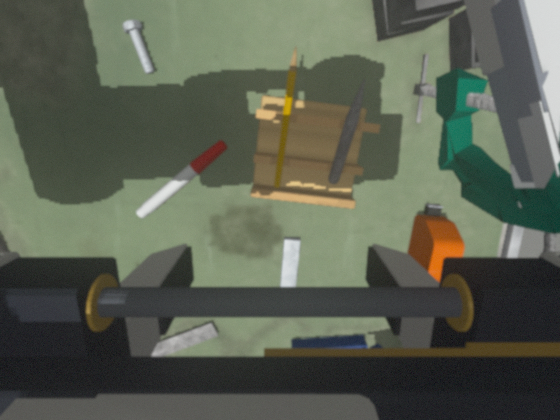

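View pics/w2v.png

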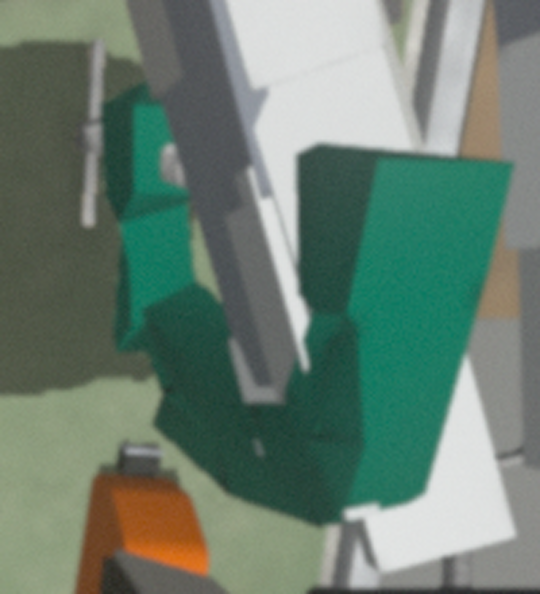

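View pics/w3c.png

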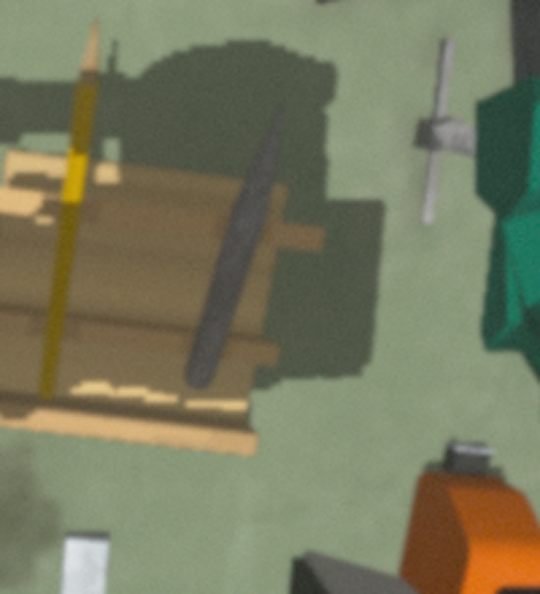

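```bash
python3 - <<'E'
from h import *
f=cv2.imread("pics/scene0.png");g=cv2.imread("pics/side0.png")
crop(f,160,60,300,210,4.2,"sc_v0"); crop(g,130,150,260,400,2.3,"si_v0")
E
```

```text
(no output)
```

View pics/sc_v0.png

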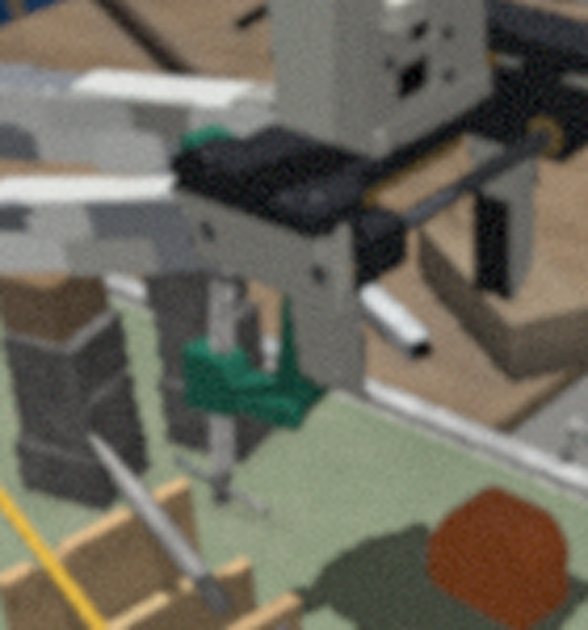

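View pics/si_v0.png

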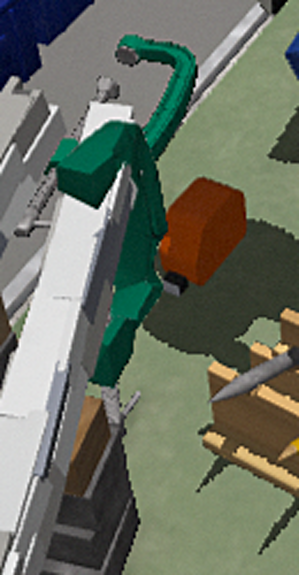

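Gripper hid it in the scene view at the start; it is now shifted aside, so look afresh.

```bash
python3 - <<'E'
from h import *
f,S=cam("scene");g,D=cam("side")
crop(f,160,60,300,210,4.2,"sc_v1"); crop(g,130,150,260,400,2.3,"si_v1")
print(-S["M"][:3,:3].T@S["M"][:3,3],-D["M"][:3,:3].T@D["M"][:3,3])
E
```

```text
[  39.38464271 -414.57224515  616.48704209] [282.60272106 557.74978296 652.1838781 ]
```

View pics/sc_v1.png

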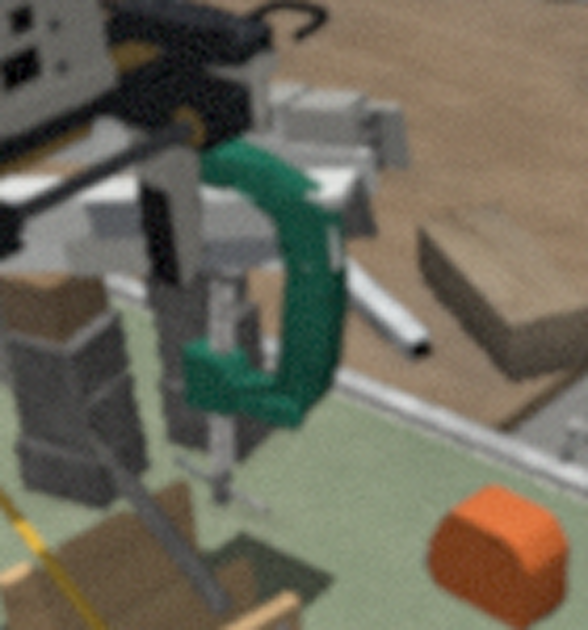

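```bash
python3 - <<'E'
from h import *
import pickle
f,S=cam("scene");g,D=cam("side")
W3=pickle.load(open("w3.k","rb"))
s=lambda u,v:(S,u/4.2+160,v/4.2+60); d=lambda u,v:(D,u/2.3+130,v/2.3+150)
for n,a,b in [("upper jaw tip low",(205,180),(95,205)),("upper jaw corner top",(215,140),(128,122)),("spine top right/out",(345,215),(163,235)),("spine bottom",(300,425),(160,290)),("spine bottom L",(250,385),(105,318)),("low jaw tip low",(190,395),(95,383))]:
    p,e=tri([s(*a),d(*b)]); print(n,p.round(),e,np.round(proj(W3,p)))
# w2-w3 stereo
W2=dict(W3); 
M=np.linalg.inv(W3["M"]); M=M.copy(); M[0,3]+=61.1; M[1,3]+=0.5; W2["M"]=np.linalg.inv(M)
c2=lambda u,v:(W2,u/2.7+330,v/2.7+40); c3=lambda u,v:(W3,u/2.7+260,v/2.7+40)
for a,b in [((118,345),(484,345)),((118,220),(496,215)),((105,105),(476,105))]: print(tri([c2(*a),c3(*b)]))
# upper jaw candidates left-top corner in W2 at heights
for z in (140,160,180,200,220): print(z,plane(*c2(300,152),z).round(),plane(*c2(308,310),z).round(),plane(*c2(320,523),z).round(), plane(*c2(155,425),z).round())
E
```

```text
upper jaw tip low [593. 197. 209.] [3.0, 3.0] [563. 109.]
upper jaw corner top [581. 168. 248.] [1.9, 1.9] [591. 180.]
spine top right/out [604. 146. 172.] [36.5, 36.5] [514. 189.]
spine bottom [594. 148.  83.] [1.9, 1.9] [438. 165.]
spine bottom L [606. 191.  90.] [2.5, 2.5] [462. 117.]
low jaw tip low [593. 228.  75.] [1.1, 1.1] [444.  74.]
(array([596.68605003, 145.63161328,  81.75818141]), [0.3, 0.3])
(array([591.26791358, 188.38232856,  88.83376314]), [0.5, 0.5])
(array([589.83575199, 224.28414254,  67.42475471]), [0.3, 0.3])
140 [623. 207. 140.] [631. 165. 140.] [644. 103. 140.] [592. 133. 140.]
160 [614. 206. 160.] [621. 168. 160.] [633. 110. 160.] [585. 138. 160.]
180 [605. 205. 180.] [611. 170. 180.] [622. 118. 180.] [579. 143. 180.]
200 [595. 204. 200.] [601. 173. 200.] [611. 126. 200.] [572. 148. 200.]
220 [586. 203. 220.] [591. 176. 220.] [600. 133. 220.] [565. 153. 220.]
```

```bash
python3 - <<'E'
from h import *
f=cv2.imread("pics/w3.png");g=cv2.imread("pics/w2.png")
a=cv2.convertScaleAbs(f[60:250,420:560],alpha=1.8); b=cv2.convertScaleAbs(g[60:250,350:490],alpha=1.8)
cv2.imwrite("pics/pair.png",cv2.resize(np.hstack([b,a]),None,fx=2.8,fy=2.8,interpolation=cv2.INTER_CUBIC))
E
```

```text
(no output)
```

View pics/pair.png

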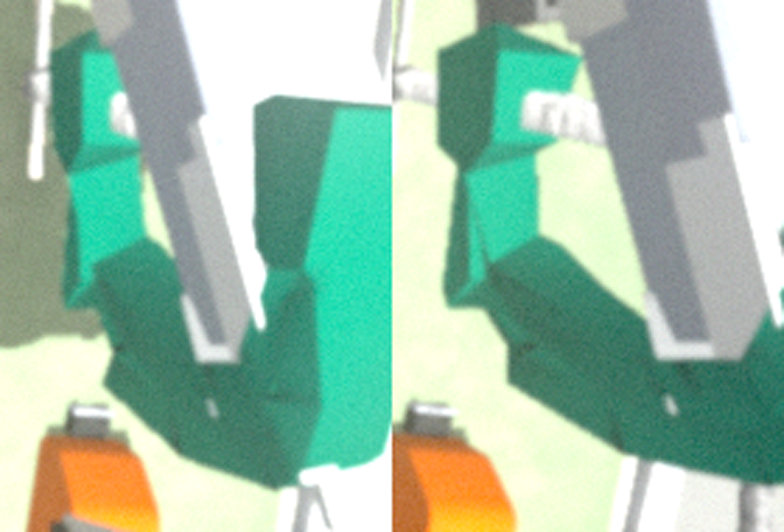

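```bash
python3 - <<'E'
from h import *
import pickle
W3=pickle.load(open("w3.k","rb")); W2=dict(W3); M=np.linalg.inv(W3["M"]); M[0,3]+=61.1; M[1,3]+=0.5; W2["M"]=np.linalg.inv(M)
for n,a,b in [("A",(65,305),(447,305)),("B",(105,383),(508,380)),("C",(118,347),(510,347)),("D",(183,455),(622,450)),("E",(280,487),(742,485)),("F",(95,262),(488,265)),("G",(150,238),(540,236)),("beam",(197,360),(655,357)),("boss top",(110,163),(490,160)),("bossL",(70,168),(462,165))]:
    p,e=tri([(W2,a[0]/2.8+350,a[1]/2.8+60),(W3,(b[0]-392)/2.8+420,b[1]/2.8+60)]); print(n,p.round(),e)
E
```

```text
A [595. 145.  86.] [0.3, 0.3]
B [598. 129. 123.] [0.2, 0.2]
C [607. 135. 105.] [0.3, 0.3]
D [604. 122. 167.] [0.4, 0.4]
E [619. 121. 188.] [0.0, 0.0]
F [599. 161. 100.] [0.7, 0.7]
G [618. 168.  92.] [0.1, 0.1]
beam [601. 148. 176.] [0.1, 0.1]
boss top [611. 190.  69.] [0.2, 0.2]
bossL [592. 189.  89.] [0.2, 0.2]
```

```bash
python3 -m crank '[{"dx":2,"dy":1,"dz":1.5,"spin":0.03},{"dx":5,"dy":2,"dz":3,"spin":0.06},{"dx":8,"dy":3.2,"dz":4.6,"spin":0.1},{"dx":10.7,"dy":4.15,"dz":6.1,"spin":0.127},{"dx":10.7,"dy":4.15,"dz":6.1,"spin":0.127},{"dx":10.7,"dy":4.15,"dz":6.1,"spin":0.127}]' 46
python3 - <<'E'
from h import *
print(axes())
f,k=cam("wrist"); cv2.imwrite("pics/w4.png",f)
_,D=cam("side"); g,S=cam("scene"); cv2.imwrite("pics/s4.png",g)
E
```

```text
time: 2.68
tool_pos: [488.3, 58.5, 118.4]
tcp_rot: [-1.518, 1.567, 3.066]
contact_force: [0.4, 1.4, -0.0]
grip_width: 56.8
(array([488.30539585,  58.47028553, 118.41375793]), array([[-3.52424715e-03,  9.91772080e-01, -1.27967656e-01],
       [ 2.67040388e-04, -1.27967513e-01, -9.91778324e-01],
       [-9.99993754e-01, -3.52944447e-03,  1.86145942e-04]]))
```

View pics/w4.png

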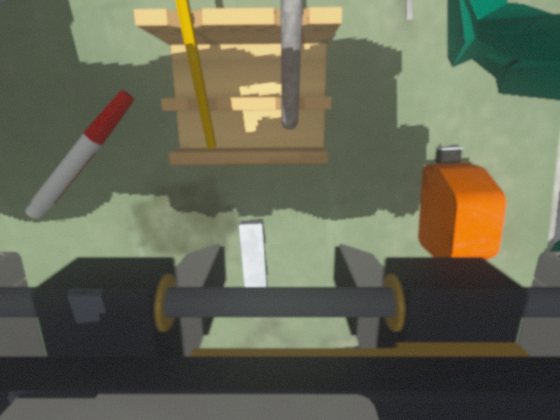

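```bash
python3 - <<'E'
from h import *
f=cv2.imread("pics/w4.png"); crop(f,160,0,340,175,4,"w4c")
E
```

```text
(no output)
```

View pics/w4c.png

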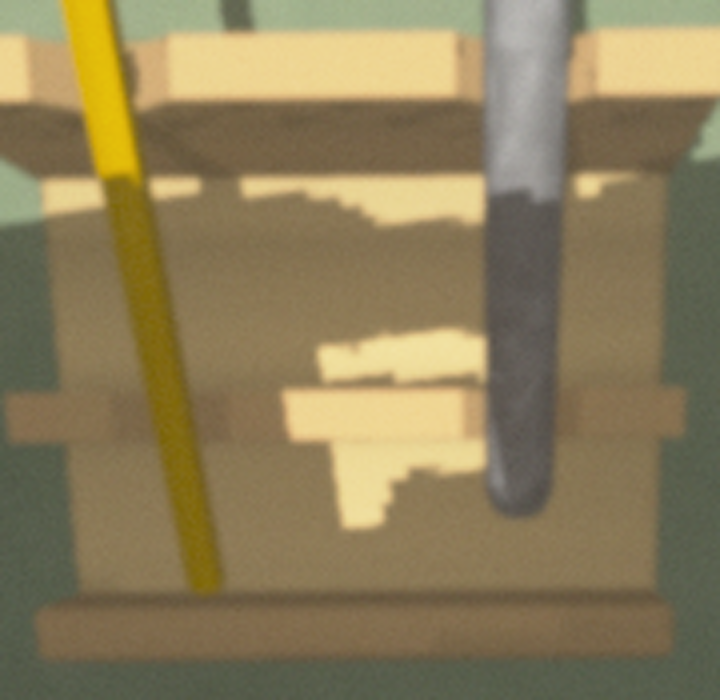

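```bash
python3 - <<'E'
from h import *
import pickle
_,W=cam("wrist"); pickle.dump(W,open("w4.k","rb"))
p,Rt=axes()
P=lambda u,v,z:(lambda q:(q.round(1),(Rt.T@(q-p)).round(1)))(plane(W,u/4+160,v/4,z))
print("rod@lower",P(521.5,418,40),"rod@upper",P(527,68,68.7),"blunt",P(518,500,33), P(518,515,36))
print("lower board top near/far edge",P(480,440,41),P(480,388,41),"upper",P(320,100,69),P(320,33,69),"stop",P(350,655,39),P(350,605,39))
print("notch width up",P(458,66,69),P(597,66,69)); print("low notch",P(462,415,41))
print("pencil",P(180,418,40),P(88,68,66)); print("board ends low",P(5,418,41),P(685,418,41))
W3=None
E
```

```text
Traceback (most recent call last):
FileNotFoundError: [Errno 2] No such file or directory: 'w4.k'
```

```bash
ls; python3 - <<'E'
from h import *
_,W=cam("wrist")
p,Rt=axes()
P=lambda u,v,z:(lambda q:(q.round(1),(Rt.T@(q-p)).round(1)))(plane(W,u/4+160,v/4,z))
print("rod@lower",P(521.5,418,40),"rod@upper",P(527,68,68.7),"blunt",P(518,500,33), P(518,515,36))
print("lower board top near/far edge",P(480,440,41),P(480,388,41),"upper",P(320,100,69),P(320,33,69),"stop",P(350,655,39),P(350,605,39))
print("notch width up",P(458,66,69),P(597,66,69)); print("low notch",P(462,415,41))
print("pencil",P(180,418,40),P(88,68,66)); print("board ends low",P(5,418,41),P(685,418,41))
E
```

```text
h.py
m1.py
m2.py
pics
w3.k
rod@lower (array([509. , 138.6,  40. ]), array([ 81.2,   9.6, -80.8])) rod@upper (array([514.3, 185.6,  68.7]), array([  52.5,    9.1, -128.1])) blunt (array([507. , 124.6,  33. ]), array([ 88.2,   9.4, -66.6])) (array([506.6, 122.1,  36. ]), array([ 85.2,   9.3, -64.1]))
lower board top near/far edge (array([501.4, 135.9,  41. ]), array([ 80.2,   2.4, -77.1])) (array([502.5, 144.4,  41. ]), array([ 80.2,   2.4, -85.7])) upper (array([484.3, 185.2,  69. ]), array([  52.2,  -20.7, -123.9])) (array([485.6, 193.6,  69. ]), array([  52.2,  -20.4, -132.4])) stop (array([472.9, 101.3,  39. ]), array([ 82.1, -21.5, -39.2])) (array([474.3, 110.3,  39. ]), array([ 82.1, -21.3, -48.3]))
notch width up (array([504.5, 187. ,  69. ]), array([  52.2,   -0.8, -128.2])) (array([524.2, 184.5,  69. ]), array([  52.3,   19. , -128.2]))
low notch (array([498.8, 140.4,  41. ]), array([ 80.2,  -0.7, -81.3]))
pencil (array([450. , 146.1,  40. ]), array([ 81.1, -49.9, -80.8])) (array([451.4, 194.2,  66. ]), array([  55.1,  -54.5, -128.7]))
board ends low (array([420.1, 149.9,  41. ]), array([ 80. , -80. , -80.8])) (array([537.2, 135. ,  41. ]), array([ 80.3,  38. , -80.7]))
```

```bash
python3 -m crank '[{"dx":2.5,"dy":-0.1,"dz":0,"spin":0},{"dx":5,"dy":-0.1,"dz":0,"spin":0},{"dx":6.8,"dy":-0.1,"dz":0,"spin":0},{"dx":6.8,"dy":-0.1,"dz":-1,"spin":0},{"dx":6.8,"dy":-0.1,"dz":-2,"spin":0},{"dx":6.8,"dy":-0.1,"dz":-2.5,"spin":0},{"dx":6.8,"dy":-0.1,"dz":-2.5,"spin":0},{"dx":6.8,"dy":-0.1,"dz":-2.5,"spin":0}]' 46
python3 - <<'E'
from h import *
f,k=cam("wrist"); cv2.imwrite("pics/w5.png",f)
g,S=cam("side"); crop(g,150,60,400,400,1.75,"si5")
g,S=cam("scene"); crop(g,120,40,320,260,2.7,"sc5")
E
```

```text
time: 3.6
tool_pos: [491.5, 84.7, 53.0]
tcp_rot: [1.685, 1.568, -0.011]
contact_force: [-1.1, 0.4, 0.8]
grip_width: 42.2
```

View pics/w5.png

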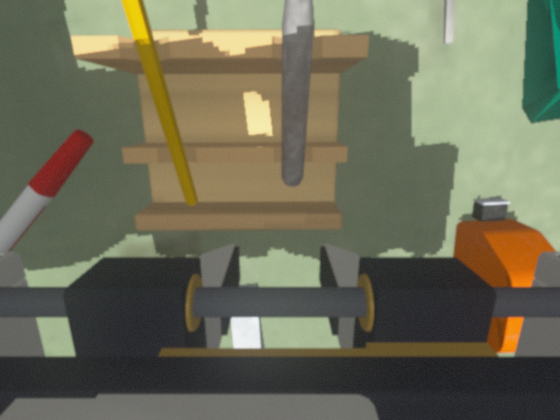

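View pics/si5.png

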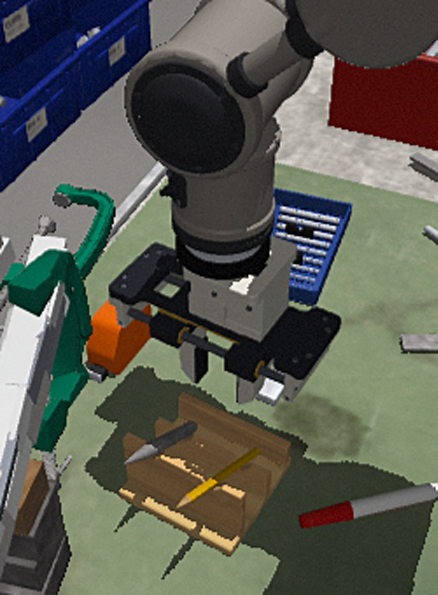

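View pics/sc5.png

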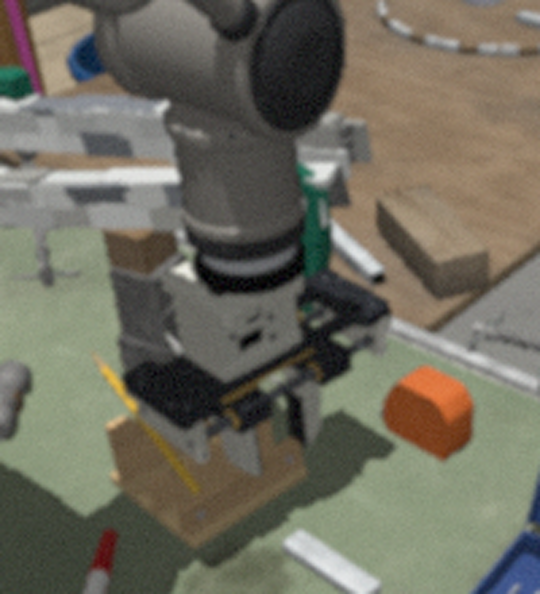

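```bash
python3 -m crank '[{"dx":0.1,"dy":0,"dz":-1.5,"spin":0},{"dx":0.1,"dy":0,"dz":-3,"spin":0},{"dx":0.1,"dy":0,"dz":-4,"spin":0},{"dx":0.1,"dy":0,"dz":-4,"spin":0}]'
python3 -m crank '[{"dx":0,"dy":0,"dz":-1,"spin":0},{"dx":0,"dy":0,"dz":-2,"spin":0},{"dx":0,"dy":0,"dz":-3,"spin":0},{"dx":0,"dy":0,"dz":-3.7,"spin":0},{"dx":0,"dy":0,"dz":-3.7,"spin":0},{"dx":0,"dy":0,"dz":-3.7,"spin":0}]'
python3 - <<'E'
from h import *
f,k=cam("wrist"); cv2.imwrite("pics/w6.png",f)
g,S=cam("side"); crop(g,150,160,350,400,2.4,"si6")
E
```

```text
time: 4.08
tool_pos: [496.1, 124.8, 51.0]
tcp_rot: [2.042, 1.57, 0.345]
contact_force: [0.7, -0.1, -0.8]
grip_width: 42.4
time: 4.58
tool_pos: [500.3, 160.7, 50.7]
tcp_rot: [-0.287, 1.571, -1.984]
contact_force: [-0.8, 0.2, -0.1]
grip_width: 42.4
```

View pics/w6.png

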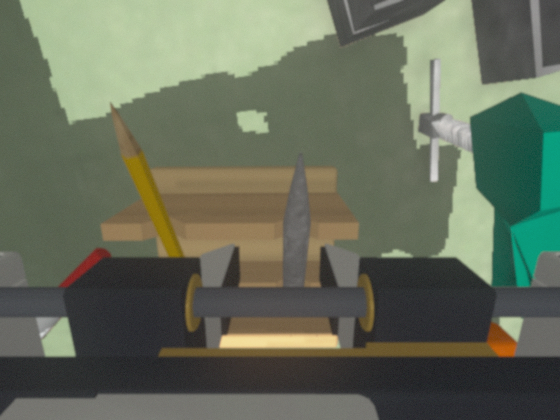

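View pics/si6.png

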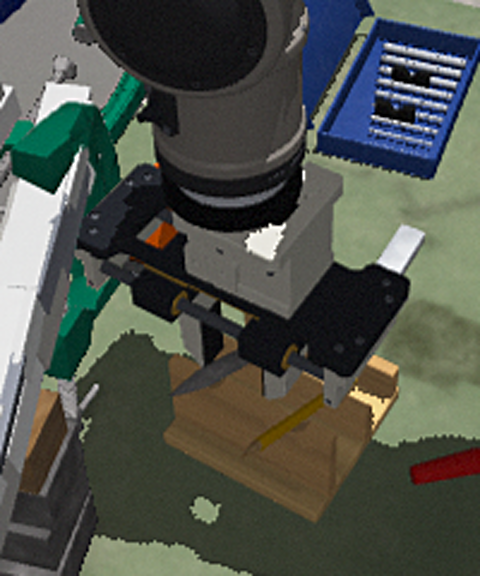

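```bash
python3 -m crank '[{"dx":0,"dy":0.15,"dz":0,"spin":0},{"dx":0,"dy":0.3,"dz":0,"spin":0},{"dx":0,"dy":0.3,"dz":0,"spin":0}]' 34
python3 -m crank '[{"dx":0,"dy":0,"dz":0,"spin":0},{"dx":0,"dy":0,"dz":0,"spin":0}]' 28
python3 -m crank '[{"dx":0,"dy":0,"dz":0,"spin":0},{"dx":0,"dy":0,"dz":0,"spin":0}]' 23
python3 - <<'E'
from h import *
f,k=cam("wrist"); cv2.imwrite("pics/w7.png",f)
E
```

```text
time: 4.93
tool_pos: [503.9, 159.6, 50.8]
tcp_rot: [1.751, 1.57, 0.052]
contact_force: [0.0, 1.5, 0.0]
grip_width: 31.9
time: 5.1
tool_pos: [503.5, 159.8, 50.7]
tcp_rot: [1.112, 1.571, -0.586]
contact_force: [-0.2, -0.8, 0.6]
grip_width: 26.1
time: 5.27
tool_pos: [503.4, 159.9, 50.7]
tcp_rot: [-1.297, 1.571, -2.994]
contact_force: [-0.4, -0.6, 0.3]
grip_width: 22.3
```

View pics/w7.png

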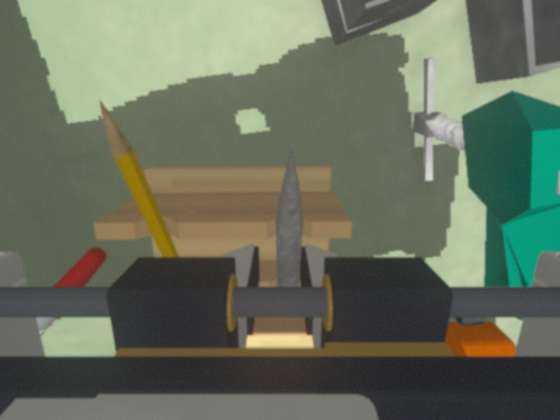

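```bash
python3 -m crank '[{"dx":0,"dy":0.05,"dz":0,"spin":0},{"dx":0,"dy":0.1,"dz":0,"spin":0}]' 18
python3 -m crank '[{"dx":0,"dy":0,"dz":0,"spin":0},{"dx":0,"dy":0,"dz":0,"spin":0}]' 15
python3 -m crank '[{"dx":0,"dy":0,"dz":0,"spin":0},{"dx":0,"dy":0,"dz":0,"spin":0},{"dx":0,"dy":0,"dz":0,"spin":0},{"dx":0,"dy":0,"dz":0,"spin":0}]' 0
python3 - <<'E'
from h import *
f,k=cam("wrist"); cv2.imwrite("pics/w8.png",f)
g,S=cam("side"); crop(g,150,160,350,400,2.4,"si8")
E
```

```text
time: 5.48
tool_pos: [504.9, 159.7, 50.9]
tcp_rot: [1.607, 1.57, -0.091]
contact_force: [-0.5, -1.0, 0.4]
grip_width: 16.9
time: 5.65
tool_pos: [505.5, 159.6, 51.1]
tcp_rot: [1.577, 1.568, -0.121]
contact_force: [3.3, -2.4, 1.1]
grip_width: 14.0
time: 5.98
tool_pos: [506.2, 159.4, 51.3]
tcp_rot: [1.57, 1.566, -0.128]
contact_force: [3.4, -4.2, -1.2]
grip_width: 11.1
```

View pics/w8.png

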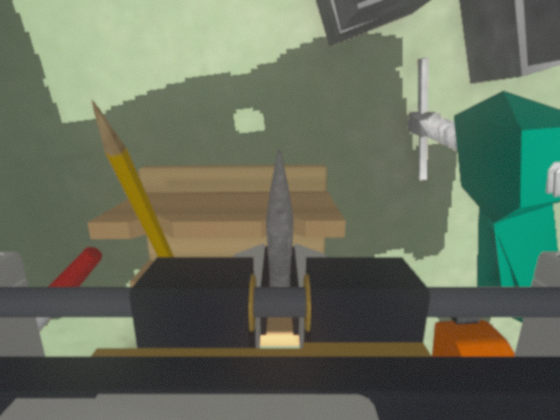

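View pics/si8.png

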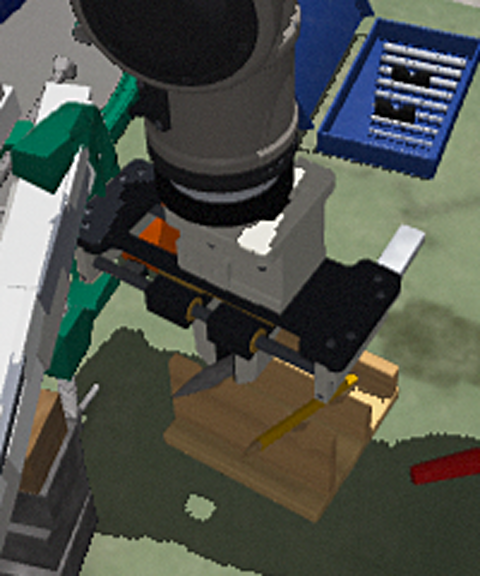

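```bash
python3 -m crank '[{"dx":-0.4,"dy":0,"dz":0,"spin":0},{"dx":-0.9,"dy":-0.1,"dz":0,"spin":0},{"dx":-1.4,"dy":-0.3,"dz":0.3,"spin":0},{"dx":-1.8,"dy":-0.5,"dz":1,"spin":0},{"dx":-2.4,"dy":-0.5,"dz":2,"spin":0},{"dx":-3,"dy":-0.5,"dz":4,"spin":0},{"dx":-3.5,"dy":-0.5,"dz":7,"spin":0},{"dx":-4,"dy":-0.5,"dz":10,"spin":0},{"dx":-6,"dy":-0.5,"dz":12.5,"spin":0},{"dx":-8,"dy":-0.5,"dz":15,"spin":0},{"dx":-8,"dy":-0.5,"dz":15,"spin":0}]' 0
python3 - <<'E'
from h import *
f,k=cam("wrist"); cv2.imwrite("pics/w9.png",f)
g,S=cam("side"); cv2.imwrite("pics/si9.png",g)
g,S=cam("scene"); cv2.imwrite("pics/sc9.png",g)
E
```

```text
time: 7.0
tool_pos: [482.4, 7.4, 135.1]
tcp_rot: [1.425, 1.562, -0.276]
contact_force: [1.1, 0.2, -0.8]
grip_width: 11.1
```

View pics/w9.png

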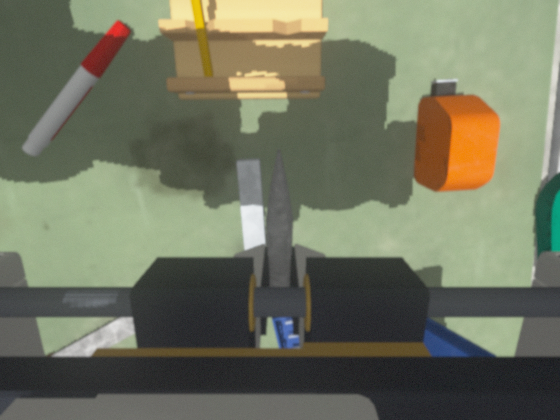

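View pics/si9.png

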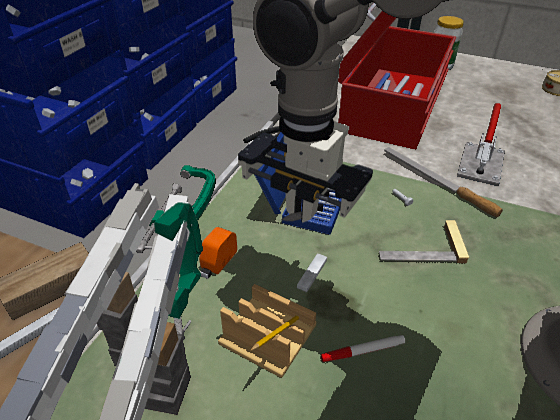

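View pics/sc9.png

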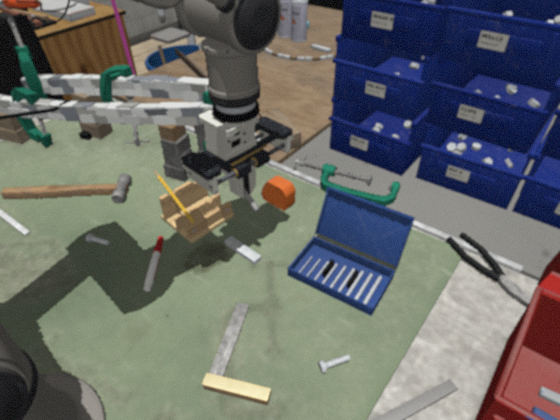

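```bash
python3 -m crank '[{"dx":1,"dy":-2.5,"dz":1,"spin":-0.05},{"dx":2,"dy":-5,"dz":2,"spin":-0.1},{"dx":3,"dy":-7.9,"dz":2.7,"spin":-0.15},{"dx":5,"dy":-7.9,"dz":2.7,"spin":-0.196},{"dx":7,"dy":-7.9,"dz":2.7,"spin":-0.196},{"dx":7,"dy":-7.9,"dz":2.7,"spin":-0.196},{"dx":7,"dy":-7.9,"dz":2.7,"spin":-0.196}]'
python3 - <<'E'
from h import *
print(axes())
f,k=cam("wrist"); cv2.imwrite("pics/w10.png",f)
g,S=cam("side"); cv2.imwrite("pics/si10.png",g)
g,S=cam("scene"); cv2.imwrite("pics/sc10.png",g);crop(g,150,150,290,290,4,"sc10c")
E
```

```text
time: 7.73
tool_pos: [397.9, -4.3, 60.1]
tcp_rot: [-1.904, 1.568, 2.878]
contact_force: [-0.1, -0.1, -0.7]
grip_width: 10.9
(array([397.88067882,  -4.28104433,  60.10383331]), array([[-2.88163036e-03,  9.97556463e-01,  6.98054341e-02],
       [ 7.76461516e-04,  6.98079349e-02, -9.97560148e-01],
       [-9.99995547e-01, -2.82039838e-03, -9.75724869e-04]]))
```

View pics/w10.png

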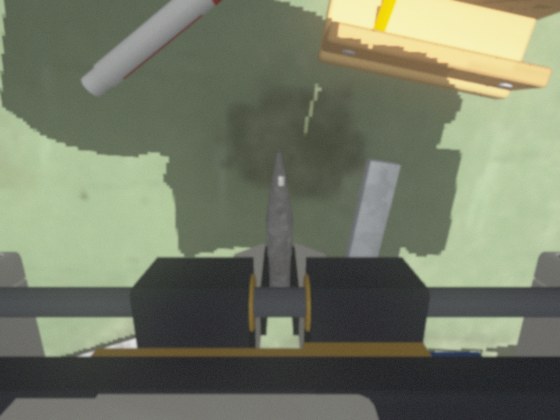

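View pics/si10.png

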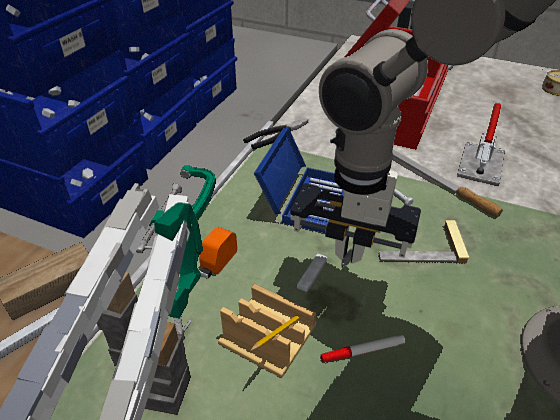

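View pics/sc10c.png

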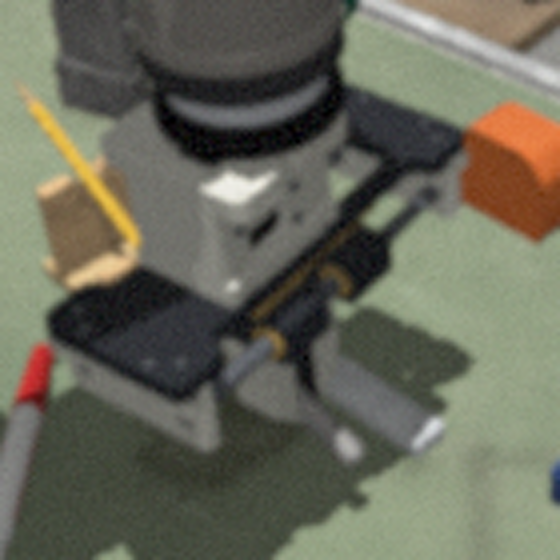

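```bash
python3 -m crank '[{"dx":1.5,"dy":0,"dz":0,"spin":0},{"dx":3,"dy":0,"dz":0,"spin":0},{"dx":3.4,"dy":0,"dz":0,"spin":0},{"dx":3.4,"dy":0,"dz":0,"spin":0}]'
python3 -m crank '[{"dx":0.15,"dy":0,"dz":0,"spin":0},{"dx":0.3,"dy":0,"dz":0,"spin":0},{"dx":0.45,"dy":0,"dz":0,"spin":0},{"dx":0.6,"dy":0,"dz":0,"spin":0}]'
python3 -m crank '[{"dx":0.15,"dy":0,"dz":0,"spin":0},{"dx":0.3,"dy":0,"dz":0,"spin":0},{"dx":0.45,"dy":0,"dz":0,"spin":0},{"dx":0.6,"dy":0,"dz":0,"spin":0}]'
```

```text
time: 8.22
tool_pos: [398.5, -5.0, 26.6]
tcp_rot: [-1.852, 1.57, 2.93]
contact_force: [-0.0, -0.2, -1.1]
grip_width: 10.6
time: 8.55
tool_pos: [399.1, -5.1, 21.2]
tcp_rot: [1.473, 1.569, -0.029]
contact_force: [-0.2, 4.7, 4.9]
grip_width: 10.7
time: 8.88
tool_pos: [399.3, -4.4, 15.5]
tcp_rot: [1.849, 1.569, 0.347]
contact_force: [-0.1, 8.2, 9.7]
grip_width: 10.8
```

```bash
python3 -m crank '[{"dx":0.15,"dy":0,"dz":0,"spin":0},{"dx":0.3,"dy":0,"dz":0,"spin":0},{"dx":0.45,"dy":0,"dz":0,"spin":0},{"dx":0.6,"dy":0,"dz":0,"spin":0}]'
python3 - <<'E'
from h import *
g,S=cam("wrist"); cv2.imwrite("pics/w11.png",g)
g,S=cam("scene"); crop(g,150,150,290,290,4,"sc11c")
E
```

```text
time: 9.22
tool_pos: [399.2, -4.6, 9.4]
tcp_rot: [1.776, 1.569, 0.274]
contact_force: [-0.8, 7.0, 8.0]
grip_width: 10.7
```

View pics/w11.png

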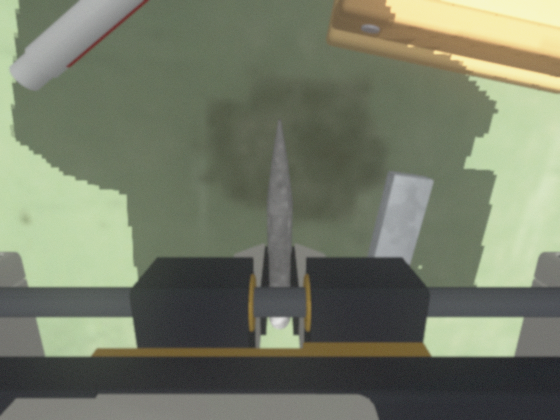

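```bash
python3 -m crank '[{"dx":0.12,"dy":0,"dz":0,"spin":0},{"dx":0.24,"dy":0,"dz":0,"spin":0},{"dx":0.36,"dy":0,"dz":0,"spin":0},{"dx":0.48,"dy":0,"dz":0,"spin":0}]'
python3 -m crank '[{"dx":0.07,"dy":0,"dz":0,"spin":0},{"dx":0.14,"dy":0,"dz":0,"spin":0},{"dx":0.21,"dy":0,"dz":0,"spin":0}]'
python3 - <<'E'
from h import *
g,S=cam("wrist"); cv2.imwrite("pics/w12.png",g)
g,S=cam("scene"); crop(g,150,150,290,290,4,"sc12c")
E
```

```text
time: 9.65
tool_pos: [399.2, -4.7, 4.5]
tcp_rot: [1.711, 1.569, 0.209]
contact_force: [-0.5, 5.3, 6.7]
grip_width: 10.9
time: 9.9
tool_pos: [399.1, -4.7, 2.4]
tcp_rot: [1.72, 1.569, 0.218]
contact_force: [-0.8, 5.6, 6.9]
grip_width: 10.9
```

View pics/w12.png

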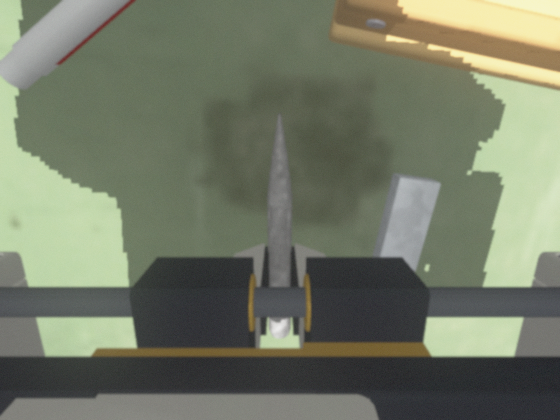

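View pics/sc12c.png

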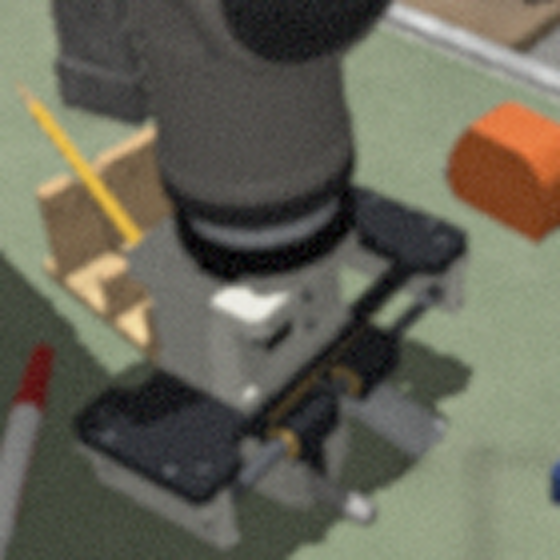

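```bash
python3 - <<'E'
from h import *
f=cv2.imread("pics/w12.png"); crop(f,240,230,320,350,6,"w12c"); 
_,W=cam("wrist"); p,Rt=axes(); print(p)
print(proj(W,p),proj(W,p+Rt@[-10,0,0]))
t0,td=ray(W,279.5,115)
for row in (334,337,340):
  for zb in (4,6,8):
    b=plane(W,280,row,zb)
    # |t0+s td - b|=118
    B=td@(t0-b);C=(t0-b)@(t0-b)-118**2;
    D=B*B-C
    if D<0: print(row,zb,"none",C);continue
    for s in(-B+D**.5,-B-D**.5):
      t=t0+s*td; print(row,zb,b.round(1),t.round(1),"el",np.degrees(np.arcsin((t-b)[2]/118)).round(1))
print("tip on z=6",plane(W,279.5,115,6))
E
```

```text
[399.1312987   -4.70988942   2.39222543]
(np.float64(276.20460188236086), np.float64(260.8902062313261)) (np.float64(276.0326812084852), np.float64(269.65442822619747))
334 4 none 25254.82044285787
334 6 [404.1 -47.3   6. ] [395.8  69.4  -9.3] el -7.4
334 6 [404.1 -47.3   6. ] [395.7  69.8  18.6] el 6.1
334 8 [404.  -45.7   8. ] [395.8  69.4 -16.7] el -12.1
334 8 [404.  -45.7   8. ] [395.7  69.9  30. ] el 10.8
337 4 none 25739.62736090349
337 6 none 24735.70940215732
337 8 [404.1 -47.7   8. ] [395.8  69.5  -3. ] el -5.3
337 8 [404.1 -47.7   8. ] [395.7  69.7  16.2] el 4.0
340 4 none 26235.452962872063
340 6 none 25218.985263737974
340 8 none 24215.54678598272
tip on z=6 [395.76497385  69.6128028    6.        ]
```

View pics/w12c.png

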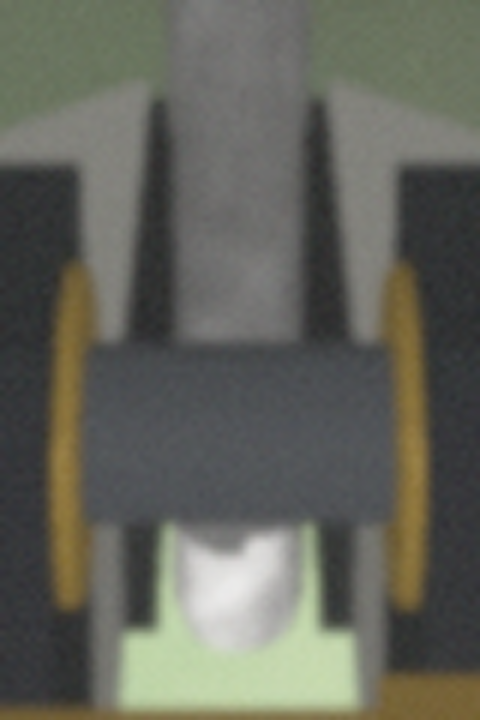

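```bash
python3 -m crank '[{"dx":0.05,"dy":0,"dz":0,"spin":0},{"dx":0.1,"dy":0,"dz":0,"spin":0},{"dx":0.1,"dy":0,"dz":0,"spin":0}]'
python3 -m crank '[{"dx":0.03,"dy":0,"dz":0,"spin":0},{"dx":0.06,"dy":0,"dz":0,"spin":0},{"dx":0.06,"dy":0,"dz":0,"spin":0}]'
```

```text
time: 10.3
tool_pos: [399.1, -4.6, 1.5]
tcp_rot: [1.793, 1.569, 0.291]
contact_force: [-0.2, 6.0, 8.5]
grip_width: 10.3
time: 10.55
tool_pos: [399.2, -4.6, 1.3]
tcp_rot: [1.678, 1.569, 0.176]
contact_force: [-2.1, 5.7, 15.6]
grip_width: 10.7
```

```bash
python3 -m crank '[{"dx":0,"dy":0,"dz":0,"spin":0},{"dx":0,"dy":0,"dz":0,"spin":0},{"dx":-0.1,"dy":0,"dz":0,"spin":0},{"dx":-0.1,"dy":0,"dz":0,"spin":0}]' 19
python3 - <<'E'
from h import *
g,S=cam("wrist"); cv2.imwrite("pics/w13.png",g); crop(g,230,90,330,350,2.3,"w13c")
E
```

```text
time: 10.88
tool_pos: [398.8, -5.2, 1.3]
tcp_rot: [1.05, 1.571, -0.451]
contact_force: [-0.5, -0.4, 0.1]
grip_width: 17.7
```

View pics/w13c.png

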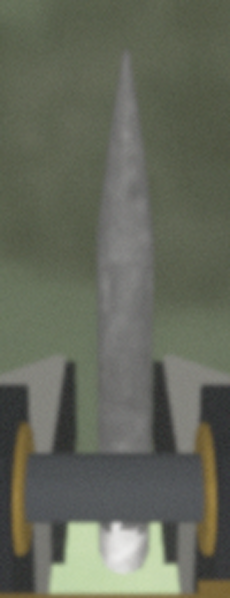

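```bash
python3 - <<'E'
from h import *
_,W=cam("wrist"); p,Rt=axes()
for u,v,z in [(285,111.7,6),(284,337,10)]: 
    q=plane(W,u,v,z); print(q.round(1),(Rt.T@(q-p)).round(1))
E
python3 -m crank '[{"dx":-0.05,"dy":0,"dz":0,"spin":0},{"dx":-0.05,"dy":0,"dz":0,"spin":0}]' 15
python3 -m crank '[{"dx":0,"dy":0,"dz":0,"spin":0},{"dx":0,"dy":0,"dz":0,"spin":0},{"dx":0,"dy":0,"dz":0,"spin":0},{"dx":0,"dy":0,"dz":0,"spin":0}]' 0
python3 -m crank '[{"dx":-0.5,"dy":0,"dz":0,"spin":0},{"dx":-2,"dy":0,"dz":0,"spin":0},{"dx":-5,"dy":0,"dz":0,"spin":0},{"dx":-9,"dy":0,"dz":0,"spin":0},{"dx":-9,"dy":0,"dz":0,"spin":0},{"dx":-9,"dy":0,"dz":0,"spin":0}]' 0
python3 - <<'E'
from h import *
g,S=cam("wrist"); cv2.imwrite("pics/w14.png",g); crop(g,230,90,330,350,2.3,"w14c")
g,S=cam("side"); cv2.imwrite("pics/si14.png",g)
E
```

```text
[397.7  70.7   6. ] [ -4.8   4.2 -75.8]
[405.7 -45.6  10. ] [-8.8  4.1 40.8]
time: 11.15
tool_pos: [398.7, -5.2, 1.7]
tcp_rot: [-0.914, 1.571, -2.416]
contact_force: [-0.2, -0.9, -0.5]
grip_width: 14.2
time: 11.48
tool_pos: [398.6, -5.1, 1.7]
tcp_rot: [-1.804, 1.571, 2.977]
contact_force: [0.2, -0.5, -2.1]
grip_width: 10.9
time: 11.98
tool_pos: [400.1, -5.4, 93.7]
tcp_rot: [1.296, 1.565, -0.206]
contact_force: [-0.2, -0.3, -1.5]
grip_width: 10.7
```

View pics/w14.png

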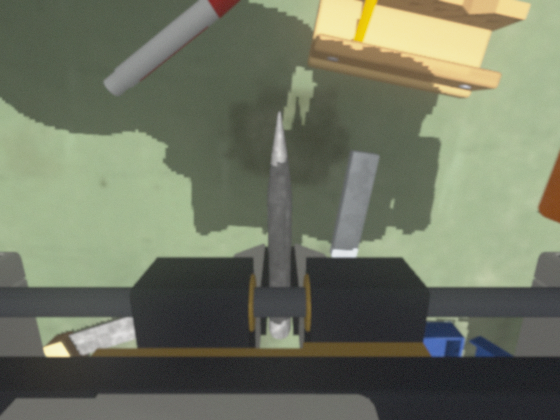

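View pics/si14.png

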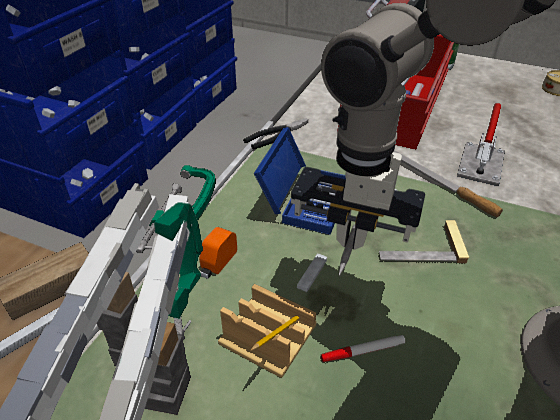

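```bash
python3 - <<'E'
from h import *
_,S=cam("scene");_,D=cam("side")
print(plane(S,495,405,0),plane(D,342,130,0),plane(S,505,362,60)); print(tri([(S,495,405),(D,410,142)]))
p,Rt=axes(); print(p,Rt.round(3))
print(Rt.T@(np.array([508,-250,170])-p))
E
```

```text
[ 445.5938636  -487.41809198    0.        ] [ 558.45516829 -481.27982125    0.        ] [ 476.35437722 -473.36404172   60.        ]
(array([ 402.88030241, -477.20368844,   27.52237437]), [21.3, 21.3])
[397.71576803  -4.92590058  90.67155622] [[-0.003  0.998  0.069]
 [ 0.001  0.069 -0.998]
 [-1.    -0.002 -0.001]]
[-79.73566741  92.93954729 252.0345054 ]
```

```bash
python3 -m crank '[{"dx":-3,"dy":0.5,"dz":1,"spin":0},{"dx":-6,"dy":1.5,"dz":3,"spin":0},{"dx":-8,"dy":3,"dz":6,"spin":0},{"dx":-8,"dy":4.5,"dz":9.5,"spin":0},{"dx":-8,"dy":6,"dz":13,"spin":0},{"dx":-8,"dy":7.5,"dz":16.5,"spin":0},{"dx":-8,"dy":9.3,"dz":20,"spin":0},{"dx":-8,"dy":9.3,"dz":23.5,"spin":0},{"dx":-8,"dy":9.3,"dz":25.2,"spin":0},{"dx":-8,"dy":9.3,"dz":25.2,"spin":0},{"dx":-8,"dy":9.3,"dz":25.2,"spin":0}]' 0
python3 - <<'E'
from h import *
print(axes()[0])
g,S=cam("wrist"); cv2.imwrite("pics/w15.png",g)
E
```

```text
time: 13.1
tool_pos: [507.9, -249.9, 170.0]
tcp_rot: [-2.362, 1.567, 2.417]
contact_force: [-0.2, 1.1, -1.4]
grip_width: 10.8
[ 507.89596344 -249.92373842  170.02406552]
```

View pics/w15.png

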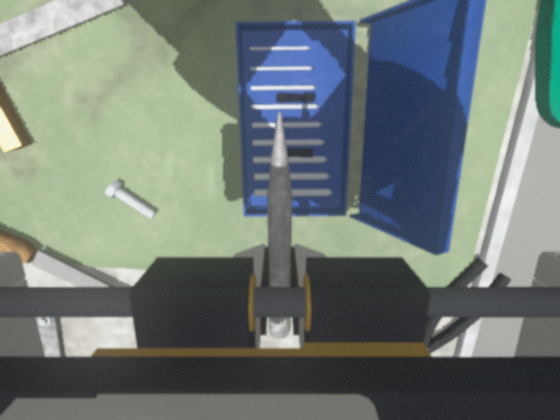

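```bash
python3 - <<'E'
from h import *
g=cv2.imread("pics/w15.png"); crop(g,225,0,365,125,5.5,"w15a"); crop(g,225,105,365,230,5.5,"w15b"); crop(g,330,0,500,260,2.9,"w15l")
E
```

```text
(no output)
```

View pics/w15a.png

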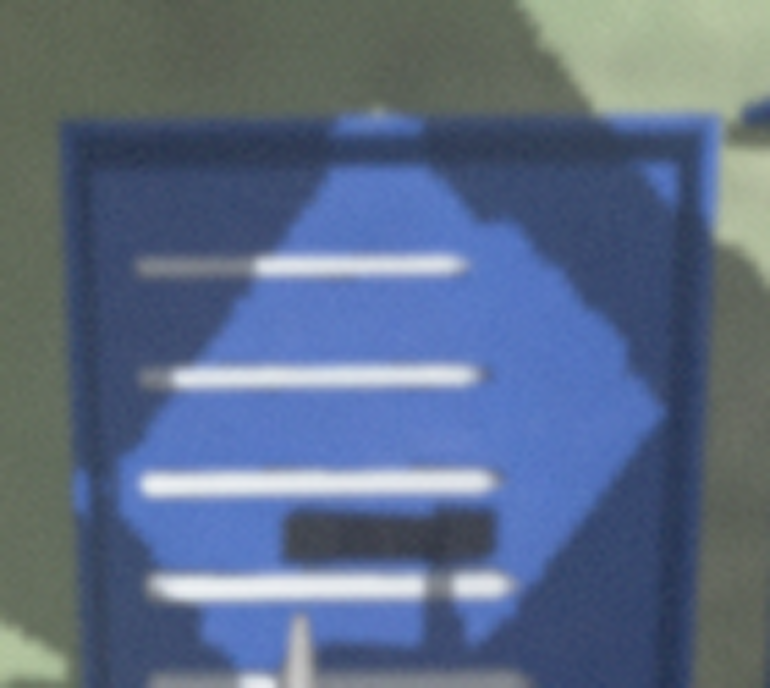

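View pics/w15b.png

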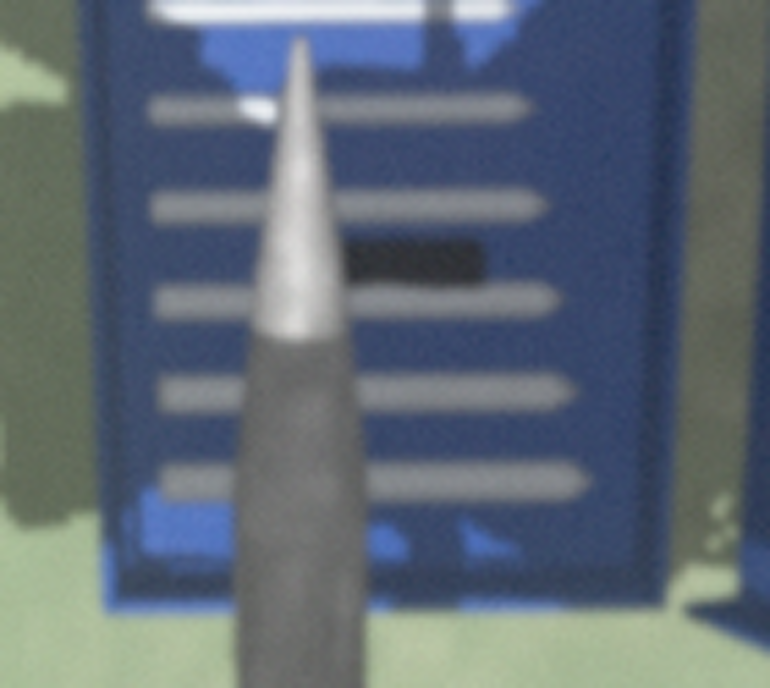

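View pics/w15l.png

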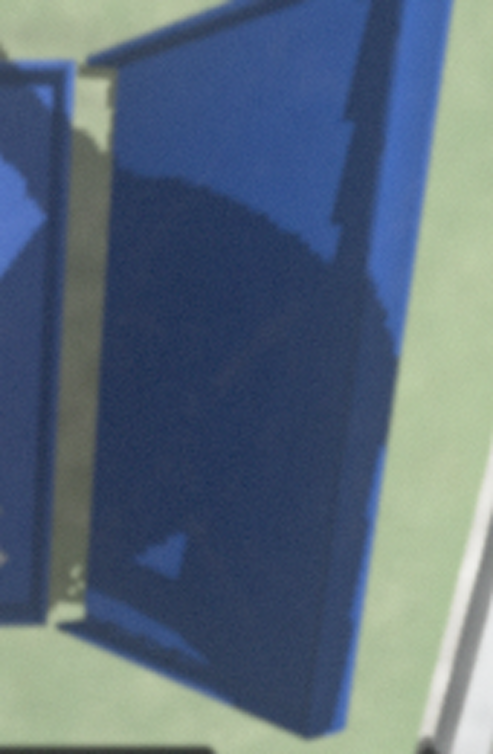

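```bash
python3 - <<'E'
from h import *
_,W=cam("wrist"); p,Rt=axes()
A=lambda u,v,z:plane(W,u/5.5+225,v/5.5,z); B=lambda u,v,z:plane(W,u/5.5+225,v/5.5+105,z)
FL,BL,FR,BR=A(60,122,24),A(720,117,24),B(105,610,24),B(668,607,24)
for n,q in zip("FL BL FR BR".split(),(FL,BL,FR,BR)): print(n,q.round(1))
N=np.linalg.norm; print("len y",N(FL-FR),N(BL-BR),"x",N(FL-BL),N(FR-BR))
yv=(FL-FR+BL-BR); yaw=np.degrees(np.arctan2(-yv[0],yv[1])); xv=(BL-FL+BR-FR); print("yaw",yaw,np.degrees(np.arctan2(xv[1],xv[0])))
c=(FL+BL+FR+BR)/4; print("centre",c.round(1))
s1=A(390,538,19.5); print("saddle+",s1.round(1),A(285,538,19.5).round(1),A(495,538,19.5).round(1)); e2=B(487,263,19.5);print("saddle- right end",e2.round(1))
th=np.radians((yaw+np.degrees(np.arctan2(xv[1],xv[0])))/2); ex=np.array([np.cos(th),np.sin(th),0]);ey=np.array([-np.sin(th),np.cos(th),0])
for n,q in (("s+",s1),("s-end",e2)): print(n,ex@(q-c),ey@(q-c))
print("tool yaw",np.degrees(np.arctan2(Rt[1,1],Rt[0,1])))
q=c.copy();q[2]=0
print("tool-frame delta to centre",Rt.T@(q-p))
# lid: crop l u/2.9+330, v/2.9 ; inner edge corner near -y: (305,737); outer (345,722)
L=lambda u,v:(W,u/2.9+330,v/2.9)
o=c+ex*51.5; o[2]=25
for u,v in [(305,737),(345,722),(400,0)]:
    r0,rd=ray(*L(u,v)); 
    # intersect with plane ey offset -85
    if v>100:
        s=(-85-ey@(r0-o))/(ey@rd); q=r0+s*rd; d=q-o; print("lid pt",(ex@d).round(1),d[2].round(1),"ang",np.arctan2(d[2],ex@d),"r",np.hypot(d[2],ex@d))
E
```

```text
FL [ 463.3 -104.5   24. ]
BL [562.8 -97.1  24. ]
FR [ 476.5 -273.1   24. ]
BR [ 576.2 -265.7   24. ]
len y 169.13441755329472 169.1507203634044 x 99.72721735794498 99.9556740302774
yaw 4.509906330088116 4.257275263868851
centre [ 519.7 -185.1   24. ]
saddle+ [ 518.2 -160.4   19.5] [ 501.2 -161.5   19.5] [ 535.3 -159.2   19.5]
saddle- right end [ 538.8 -208.    19.5]
s+ 0.4065878272600869 24.74632605120028
s-end 17.22943777038214 -24.32143715931403
tool yaw 3.9855658236700418
tool-frame delta to centre [171.03491939  16.14754044 -62.17623795]
lid pt 43.9 89.9 ang 1.1163735351452742 r 100.06824755552167
lid pt 58.1 81.0 ang 0.9487852698909993 r 99.68742902500253
```

```bash
python3 -m crank '[{"dx":1,"dy":0.4,"dz":-1.5,"spin":-0.008},{"dx":3,"dy":0.8,"dz":-3.5,"spin":-0.008},{"dx":5,"dy":1.2,"dz":-5.5,"spin":-0.008},{"dx":7,"dy":1.6,"dz":-6.2,"spin":-0.008},{"dx":9,"dy":1.6,"dz":-6.2,"spin":-0.008},{"dx":10.5,"dy":1.6,"dz":-6.2,"spin":-0.008},{"dx":10.5,"dy":1.6,"dz":-6.2,"spin":-0.008},{"dx":10.5,"dy":1.6,"dz":-6.2,"spin":-0.008}]' 0
python3 - <<'E'
from h import *
p,Rt=axes(); print(p,np.degrees(np.arctan2(Rt[1,1],Rt[0,1])))
g,S=cam("wrist"); cv2.imwrite("pics/w16.png",g)
g,S=cam("side"); crop(g,230,90,400,260,3.5,"si16")
g,S=cam("scene"); crop(g,270,130,430,320,3.5,"sc16")
E
```

```text
time: 13.87
tool_pos: [520.1, -185.6, 66.6]
tcp_rot: [-2.252, 1.569, 2.539]
contact_force: [0.1, -0.4, -0.9]
grip_width: 10.8
[ 520.08033826 -185.6048941    66.63777321] 4.502514931572647
```

View pics/si16.png

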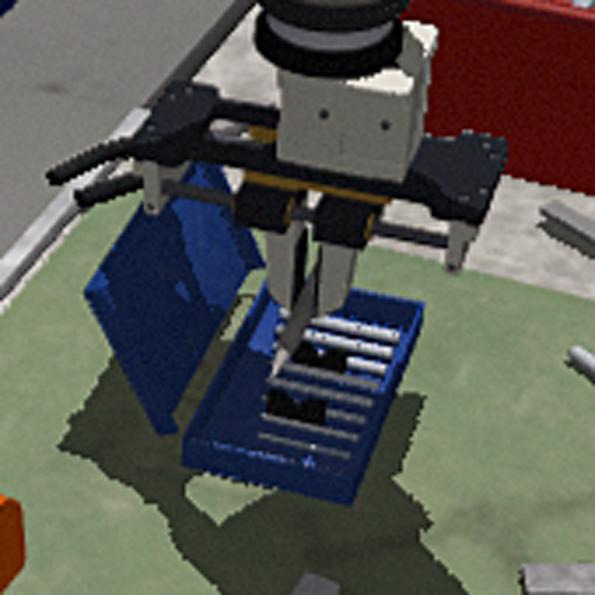

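View pics/sc16.png

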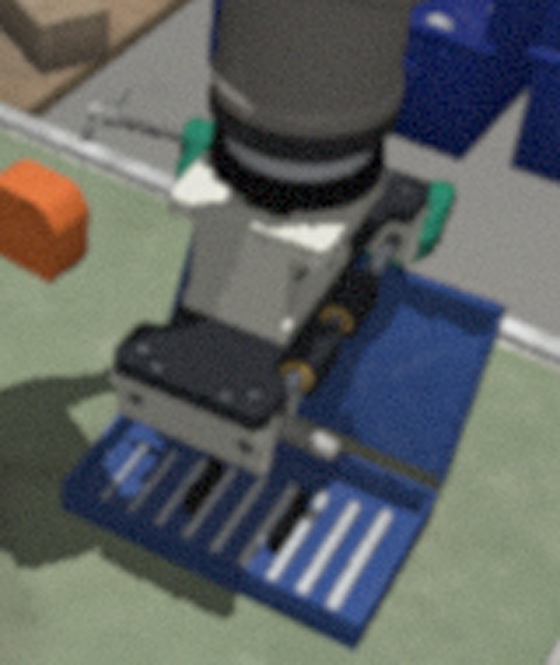

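View pics/w16.png

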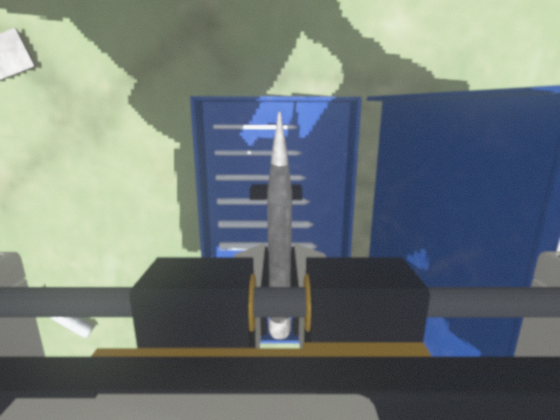

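```bash
python3 - <<'E'
from h import *
g=cv2.imread("pics/w16.png"); crop(g,180,85,370,260,4,"w16c")
E
```

```text
(no output)
```

View pics/w16c.png

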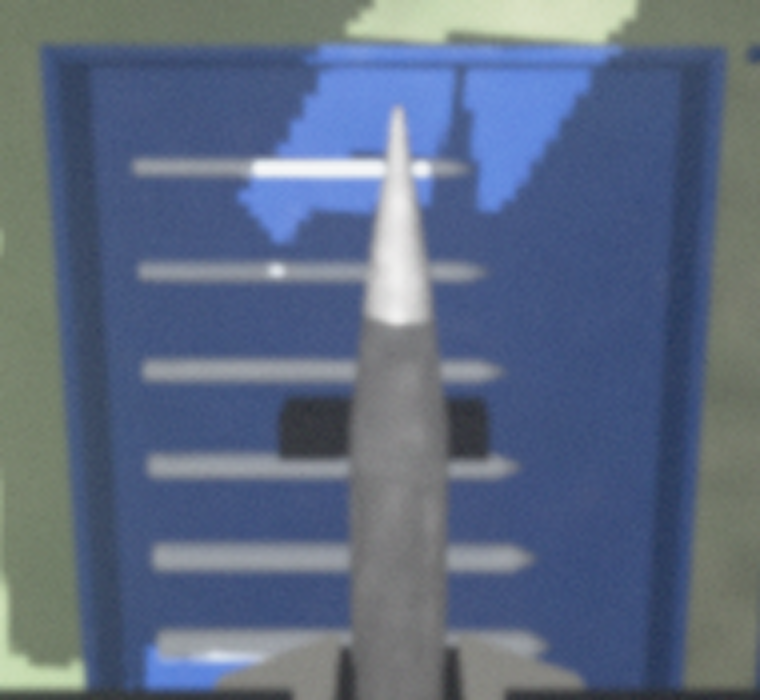

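```bash
python3 - <<'E'
from h import *
_,W=cam("wrist"); p,Rt=axes()
f=lambda n,u,v,z:print(n,(Rt.T@(plane(W,u/4+180,v/4+85,z)-p)).round(1))
f("saddle",383.5,428,19.5);f("sL",279,428,19.5);f("sR",488,428,19.5);f("rod@saddle",400,428,p[2]+4.3);f("tip",398,105,p[2]+4.3);f("rod bottom",398,600,p[2]+4.3)
f("rimL",42,48,24);f("rimR",725,48,24)
f("rimL",82,600,24);f("rimR",698,600,24)
E
```

```text
saddle [ 48.6  -0.6 -25.8]
sL [ 48.5 -17.5 -25.8]
sR [ 48.6  16.4 -25.8]
rod@saddle [ -4.3   2.  -38.7]
tip [ -4.4   1.7 -76.2]
rod bottom [ -4.3   1.7 -16.5]
rimL [ 43.9 -50.3 -84.1]
rimR [ 44.1  49.7 -84.1]
rimL [ 44.  -50.4   2.3]
rimR [44.2 51.4  2.4]
```

```bash
python3 -m crank '[{"dx":0.5,"dy":-0.26,"dz":0,"spin":0},{"dx":1.2,"dy":-0.26,"dz":0,"spin":0},{"dx":2,"dy":-0.26,"dz":0,"spin":0},{"dx":2.8,"dy":-0.26,"dz":0,"spin":0},{"dx":2.8,"dy":-0.26,"dz":0,"spin":0},{"dx":2.8,"dy":-0.26,"dz":0,"spin":0}]' 0
python3 - <<'E'
from h import *
p,Rt=axes(); print(p)
g,S=cam("wrist"); crop(g,170,60,400,270,3.4,"w17")
g,S=cam("side"); crop(g,230,90,400,260,3.5,"si17")
E
```

```text
time: 14.57
tool_pos: [517.4, -187.2, 37.8]
tcp_rot: [-2.167, 1.569, 2.622]
contact_force: [0.2, -0.3, -0.3]
grip_width: 10.6
[ 517.4193348  -187.16235055   37.79861897]
```

View pics/w17.png

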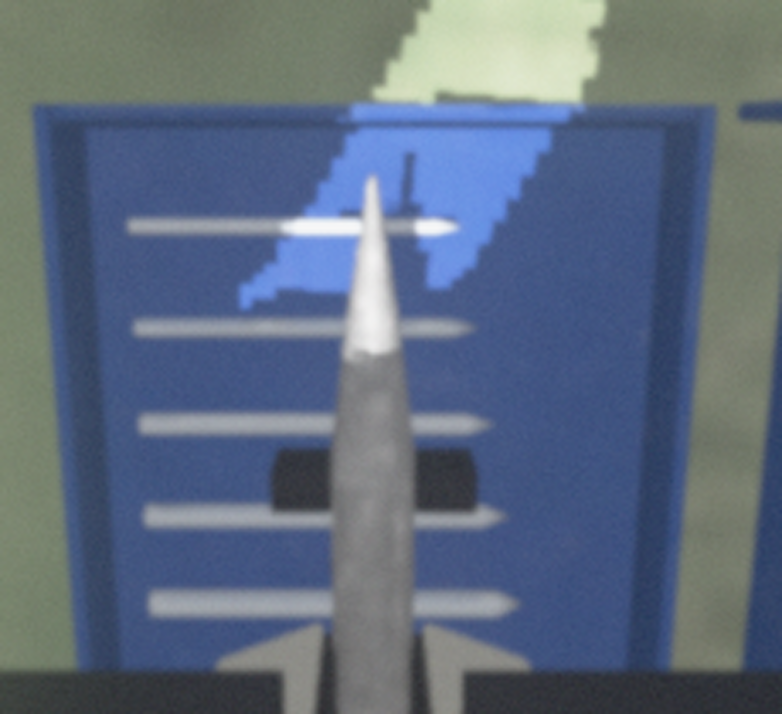

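View pics/si17.png

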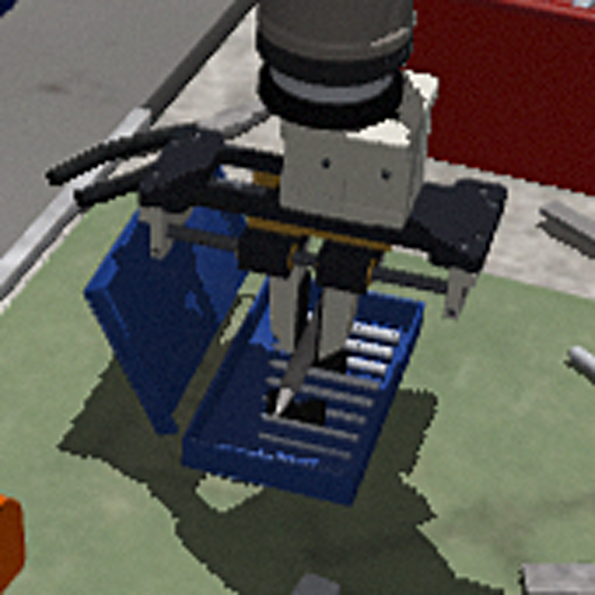

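```bash
python3 -m crank '[{"dx":0.5,"dy":0,"dz":0,"spin":0},{"dx":1,"dy":0,"dz":0,"spin":0},{"dx":1.4,"dy":0,"dz":0,"spin":0},{"dx":1.4,"dy":0,"dz":0,"spin":0}]' 0
python3 -m crank '[{"dx":0.15,"dy":0,"dz":0,"spin":0},{"dx":0.3,"dy":0,"dz":0,"spin":0},{"dx":0.45,"dy":0,"dz":0,"spin":0},{"dx":0.45,"dy":0,"dz":0,"spin":0}]' 0
python3 - <<'E'
from h import *
p,Rt=axes(); print(p)
g,S=cam("wrist"); crop(g,170,60,400,270,3.4,"w18")
g,S=cam("side"); crop(g,230,90,400,260,3.5,"si18")
E
```

```text
time: 15.0
tool_pos: [517.3, -187.0, 23.7]
tcp_rot: [-2.148, 1.569, 2.642]
contact_force: [-0.5, 1.2, -0.8]
grip_width: 10.9
time: 15.33
tool_pos: [517.8, -187.3, 20.0]
tcp_rot: [-2.278, 1.571, 2.512]
contact_force: [0.0, 0.2, -0.9]
grip_width: 10.8
[ 517.83766464 -187.29730908   20.01704336]
```

View pics/w18.png

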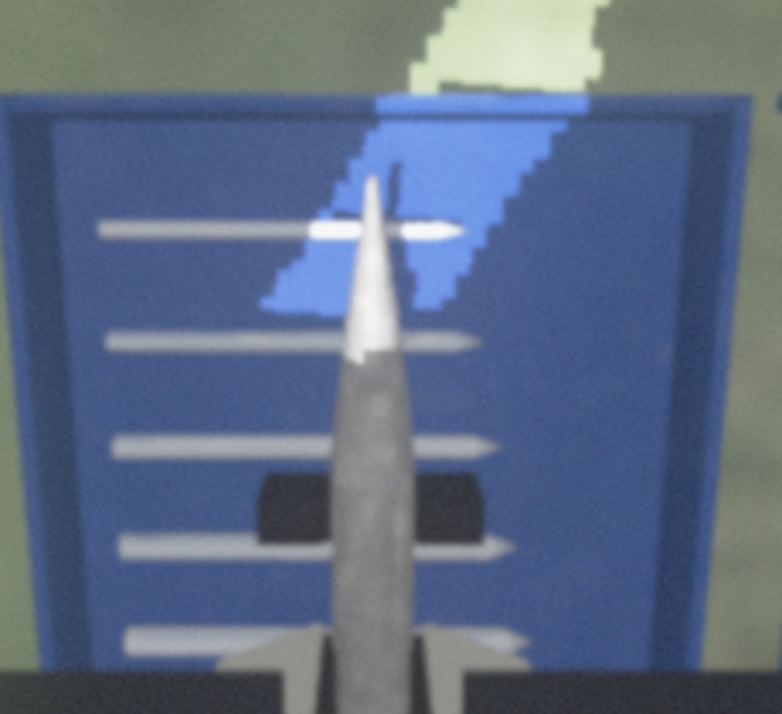

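View pics/si18.png

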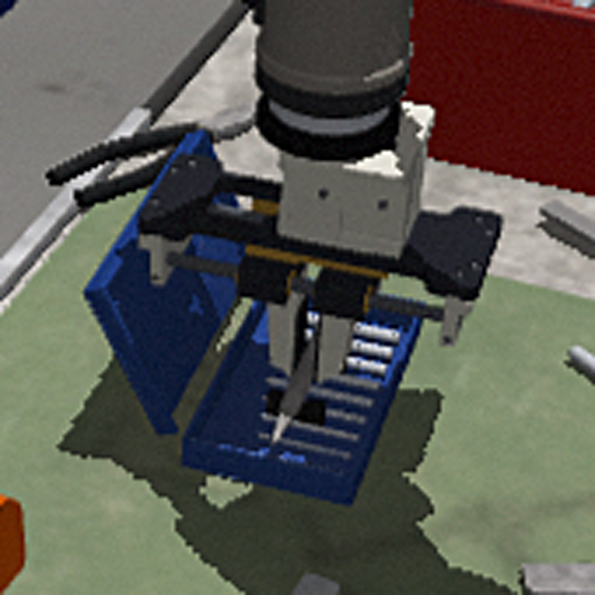

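```bash
python3 -m crank '[{"dx":0.08,"dy":0,"dz":0,"spin":0},{"dx":0.16,"dy":0,"dz":0,"spin":0},{"dx":0.24,"dy":0,"dz":0,"spin":0},{"dx":0.24,"dy":0,"dz":0,"spin":0}]' 0
python3 -m crank '[{"dx":0.05,"dy":0,"dz":0,"spin":0},{"dx":0.1,"dy":0,"dz":0,"spin":0},{"dx":0.1,"dy":0,"dz":0,"spin":0}]' 0
python3 -m crank '[{"dx":0.05,"dy":0,"dz":0,"spin":0},{"dx":0.07,"dy":0,"dz":0,"spin":0},{"dx":0.07,"dy":0,"dz":0,"spin":0}]' 0
```

```text
time: 15.77
tool_pos: [518.3, -187.4, 18.0]
tcp_rot: [1.195, 1.57, -0.299]
contact_force: [-0.4, -0.3, 1.1]
grip_width: 10.5
time: 16.02
tool_pos: [518.9, -187.5, 17.4]
tcp_rot: [1.145, 1.568, -0.348]
contact_force: [1.5, 1.9, 4.2]
grip_width: 11.1
time: 16.27
tool_pos: [519.0, -187.6, 17.1]
tcp_rot: [1.119, 1.568, -0.375]
contact_force: [2.3, 1.5, 6.7]
grip_width: 10.7
```

```bash
python3 -m crank '[{"dx":0,"dy":0.05,"dz":0,"spin":0},{"dx":0,"dy":0.12,"dz":0,"spin":0},{"dx":0,"dy":0.12,"dz":0,"spin":0}]' 0
python3 -m crank '[{"dx":0.05,"dy":0.04,"dz":0,"spin":0},{"dx":0.07,"dy":0.07,"dz":0,"spin":0},{"dx":0.07,"dy":0.07,"dz":0,"spin":0}]' 0
python3 - <<'E'
from h import *
p,Rt=axes(); print(p)
g,S=cam("wrist"); crop(g,170,60,400,270,3.4,"w19")
g,S=cam("side"); crop(g,230,90,400,260,3.5,"si19")
E
```

```text
time: 16.52
tool_pos: [519.0, -187.6, 16.9]
tcp_rot: [-0.162, 1.57, -1.656]
contact_force: [-0.5, -1.7, 7.0]
grip_width: 10.9
time: 16.77
tool_pos: [519.1, -187.6, 16.7]
tcp_rot: [-1.218, 1.57, -2.712]
contact_force: [-4.7, 1.5, 15.2]
grip_width: 10.6
[ 519.05603621 -187.59075762   16.65970516]
```

View pics/w19.png

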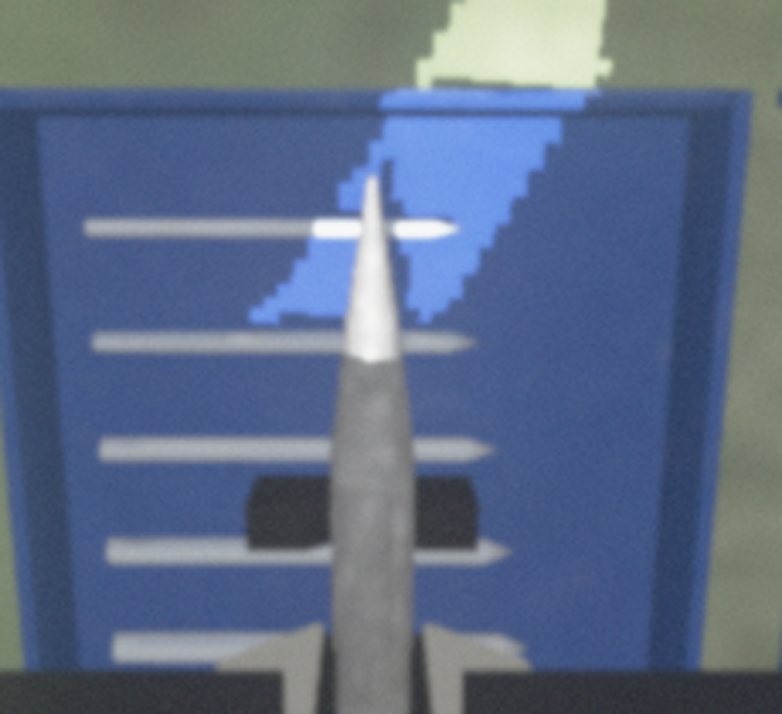

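View pics/si19.png

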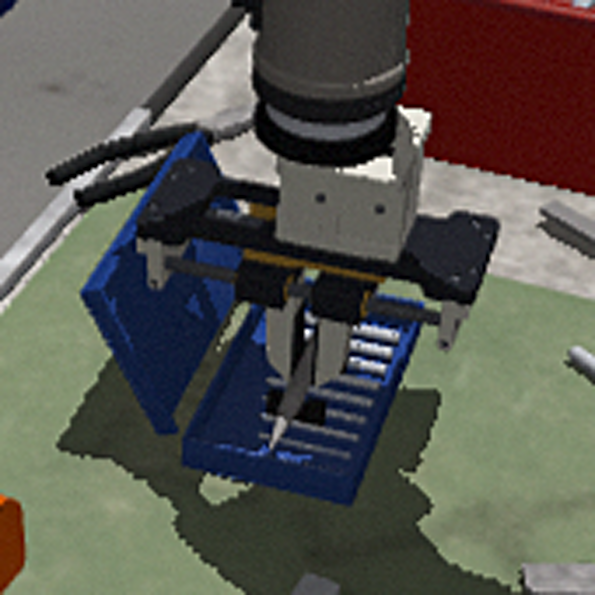

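```bash
python3 -m crank '[{"dx":-0.05,"dy":-0.07,"dz":0,"spin":0},{"dx":-0.05,"dy":-0.14,"dz":0,"spin":0},{"dx":-0.05,"dy":-0.14,"dz":0,"spin":0}]' 0
python3 - <<'E'
from h import *
o=sensors.get_obs(); print(o["tool_pos"],o["contact_force"],o["moment"])
g,S=cam("wrist"); crop(g,170,60,400,270,3.4,"w20")
E
```

```text
time: 17.12
tool_pos: [517.7, -187.3, 15.7]
tcp_rot: [-1.841, 1.57, 2.948]
contact_force: [-0.7, -0.5, 4.3]
grip_width: 10.7
[ 517.73978522 -187.33486921   15.72282192] [-0.74419409 -0.53620767  4.3403338 ] [-0.08662874  0.25462291  0.01095354]
```

View pics/w20.png

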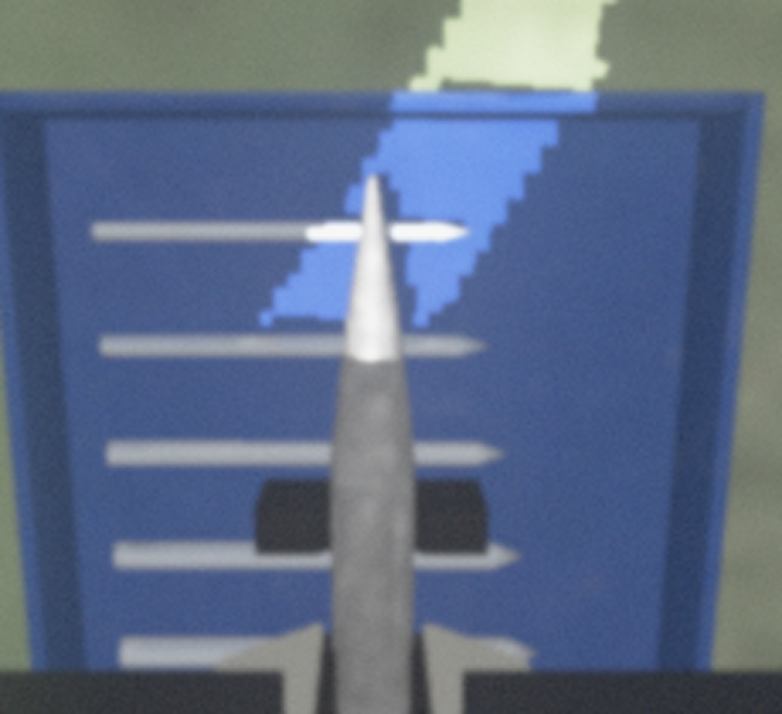

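```bash
python3 -m crank '[{"dx":0,"dy":0,"dz":0,"spin":0},{"dx":0,"dy":0,"dz":0,"spin":0}]' 15
python3 -m crank '[{"dx":0,"dy":0,"dz":0,"spin":0},{"dx":0,"dy":0,"dz":0,"spin":0},{"dx":0,"dy":0,"dz":0,"spin":0}]' 26
python3 - <<'E'
from h import *
o=sensors.get_obs(); print(o["tool_pos"],o["contact_force"],o["moment"])
g,S=cam("wrist"); crop(g,170,60,400,350,2.7,"w21")
E
```

```text
time: 17.33
tool_pos: [518.2, -187.2, 15.5]
tcp_rot: [-2.305, 1.57, 2.484]
contact_force: [-0.4, 0.7, 0.2]
grip_width: 13.7
time: 17.58
tool_pos: [518.4, -187.2, 15.7]
tcp_rot: [-2.401, 1.571, 2.389]
contact_force: [0.4, -0.5, 0.8]
grip_width: 23.2
[ 518.41113027 -187.20662606   15.72332068] [ 0.43122044 -0.4867278   0.80097899] [ 0.04988923 -0.03889971  0.0078244 ]
```

View pics/w21.png

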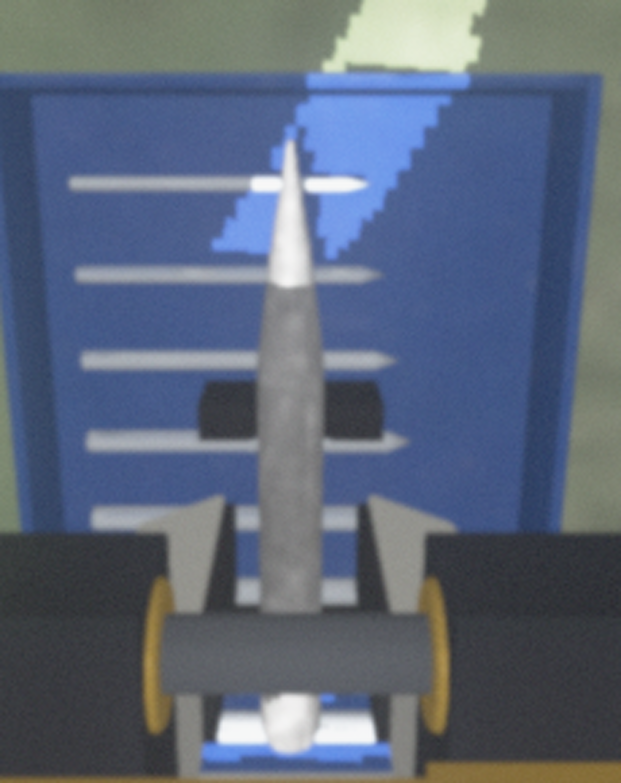

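```bash
python3 -m crank '[{"dx":-0.4,"dy":0,"dz":0,"spin":0},{"dx":-1,"dy":0,"dz":0,"spin":0},{"dx":-2,"dy":0,"dz":0,"spin":0},{"dx":-4,"dy":0,"dz":0,"spin":0},{"dx":-7,"dy":0,"dz":0,"spin":0},{"dx":-11,"dy":0,"dz":0,"spin":0},{"dx":-15,"dy":0,"dz":0,"spin":0},{"dx":-15,"dy":0,"dz":0,"spin":0},{"dx":-15,"dy":0,"dz":0,"spin":0}]'
python3 - <<'E'
from h import *
o=sensors.get_obs(); print(o["tool_pos"])
g,S=cam("wrist"); cv2.imwrite("pics/w22.png",g)
g,S=cam("side"); crop(g,230,90,400,260,3.5,"si22")
g,S=cam("scene"); crop(g,270,130,430,320,3.5,"sc22")
E
```

```text
time: 18.38
tool_pos: [519.8, -188.0, 169.5]
tcp_rot: [1.016, 1.564, -0.478]
contact_force: [0.3, 0.5, -0.7]
grip_width: 23.7
[ 519.76032526 -187.95350983  169.51525268]
```

View pics/si22.png

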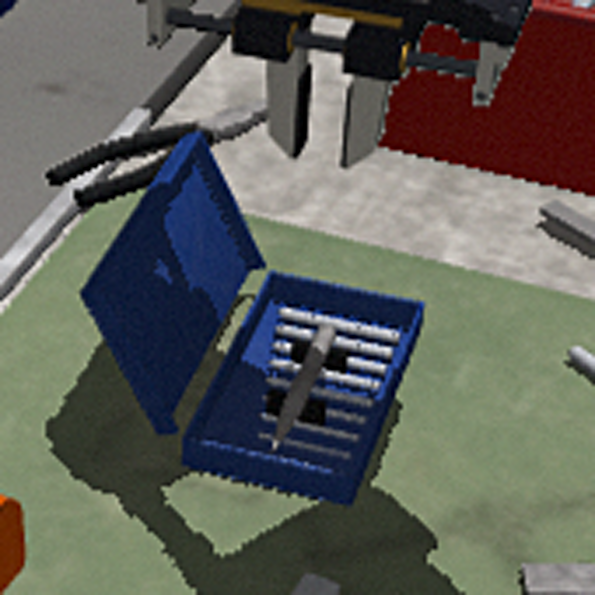

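View pics/sc22.png

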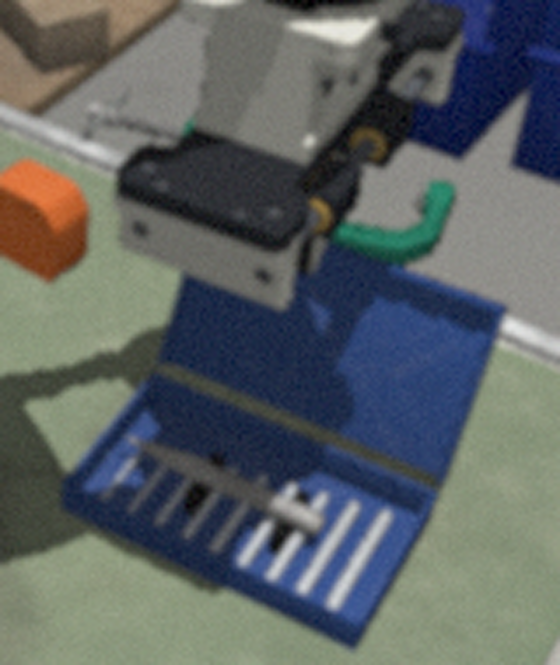

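```bash
python3 - <<'E'
from h import *
o=sensors.get_obs(); print(o["joint_positions"].round(3))
f,S=cam("scene");g,D=cam("side")
crop(f,290,130,430,240,5.5,"sc23"); g0=cv2.imread("pics/side0.png"); crop(g0,150,120,320,270,4.5,"si23")
E
```

```text
[-0.486  0.445  1.545  0.     1.154 -0.563]
```

View pics/sc23.png

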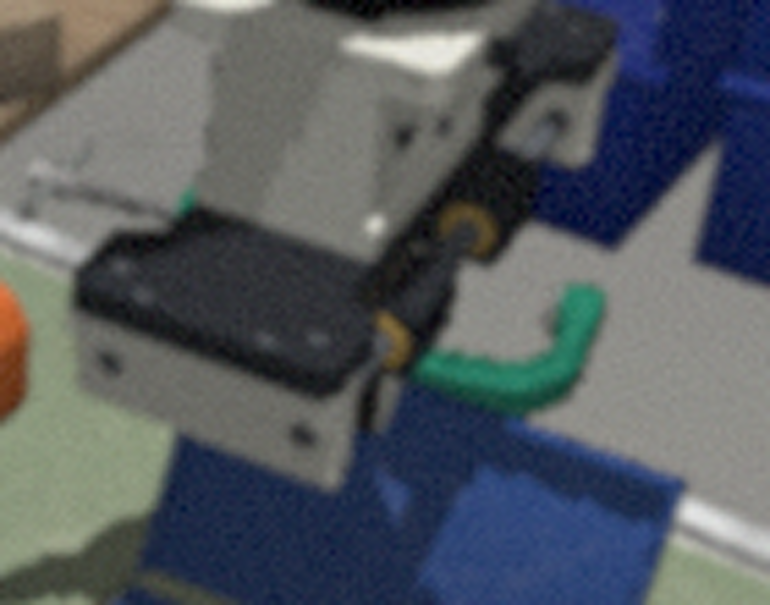

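View pics/si23.png

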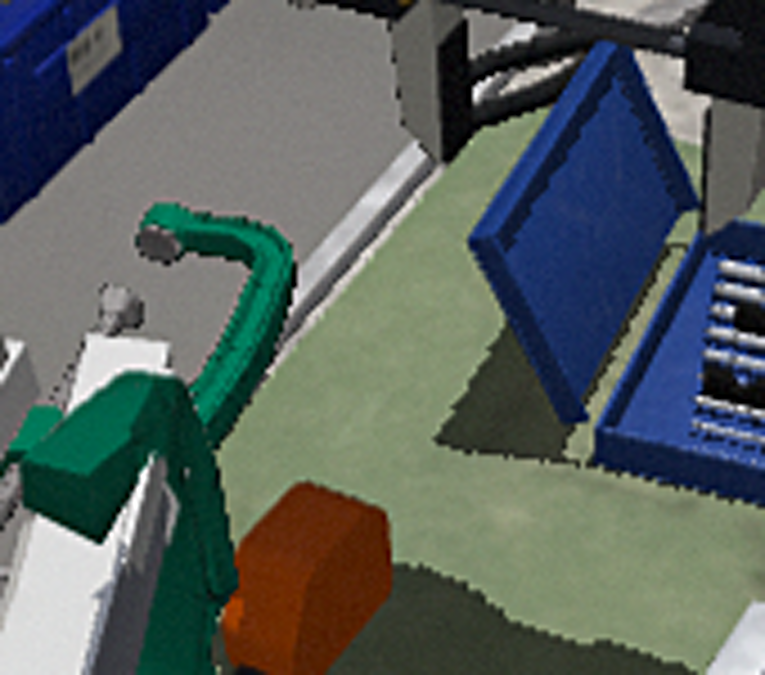

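View pics/w22.png

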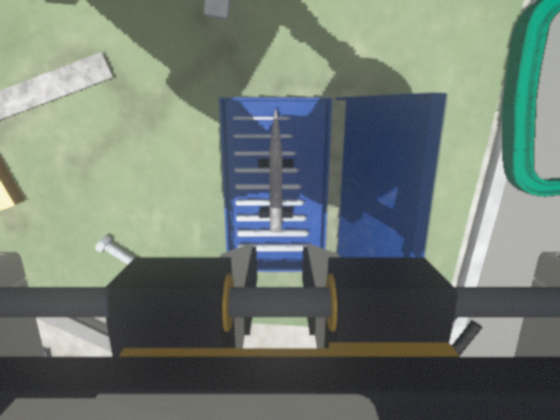

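```bash
python3 -m crank '[{"dx":0,"dy":1,"dz":0,"spin":-0.12},{"dx":0,"dy":2,"dz":0,"spin":-0.24},{"dx":0,"dy":3,"dz":0,"spin":-0.36},{"dx":0,"dy":4,"dz":0,"spin":-0.48},{"dx":0,"dy":5,"dz":0,"spin":-0.6},{"dx":0,"dy":6,"dz":0,"spin":-0.72},{"dx":0,"dy":7,"dz":0,"spin":-0.84},{"dx":0,"dy":8,"dz":0,"spin":-0.96},{"dx":0,"dy":9,"dz":0,"spin":-1.08},{"dx":0,"dy":10,"dz":0,"spin":-1.2},{"dx":0,"dy":11,"dz":0,"spin":-1.32},{"dx":0,"dy":12,"dz":0,"spin":-1.44},{"dx":0,"dy":13,"dz":0,"spin":-1.56},{"dx":0,"dy":13.5,"dz":0,"spin":-1.57},{"dx":0,"dy":13.5,"dz":0,"spin":-1.57},{"dx":0,"dy":13.5,"dz":0,"spin":-1.57}]' 0
python3 - <<'E'
from h import *
p,Rt=axes(); print(p,Rt.round(3)); print(sensors.get_obs()["joint_positions"].round(2))
c=np.array([518,-187.2,0]);th=np.radians(4.4);ex=np.array([np.cos(th),np.sin(th),0]);ey=np.array([-np.sin(th),np.cos(th),0])
print("case xy",ex@(p-c),ey@(p-c))
g,S=cam("wrist"); cv2.imwrite("pics/w24.png",g)
g,S=cam("side"); crop(g,200,60,400,260,3,"si24")
E
```

```text
time: 19.97
tool_pos: [652.6, -176.8, 164.8]
tcp_rot: [2.727, 1.569, 2.8]
contact_force: [-0.1, -0.7, 0.1]
grip_width: 0.4
[ 652.55118767 -176.77990449  164.83626441] [[-0.002 -0.073  0.997]
 [ 0.001  0.997  0.073]
 [-1.     0.001 -0.002]]
[-0.38  0.67  1.14 -0.    1.33 -2.02]
case xy 134.95405157779012 0.06674855458899655
```

View pics/w24.png

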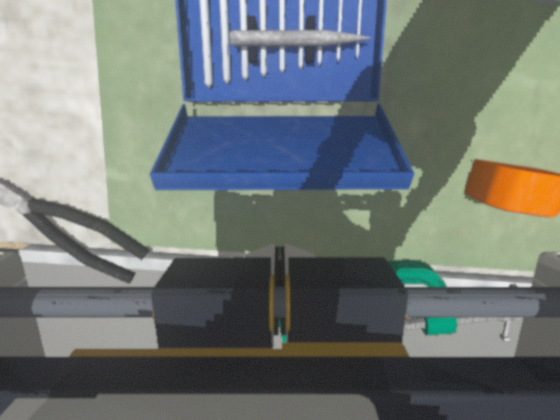

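View pics/si24.png

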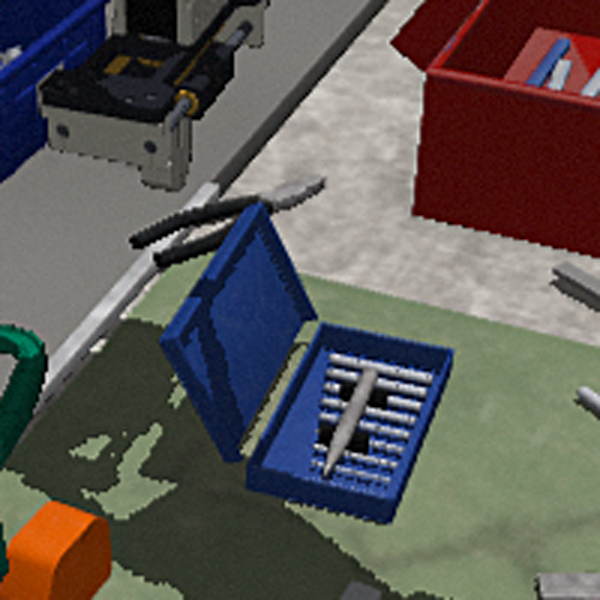

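```bash
cat > c.py <<'E'
from h import *
c=np.array([518,-187.2,0]);th=np.radians(4.4);ex=np.array([np.cos(th),np.sin(th),0]);ey=np.array([-np.sin(th),np.cos(th),0])
def cc(p): return np.round([ex@(p-c),ey@(p-c),p[2]],1)
def lid(a):  # outer edge & point at s
    return lambda s:(51.5-s*np.cos(a)+13.5*np.sin(a),25+s*np.sin(a)+13.5*np.cos(a))
E
python3 - <<'E'
from c import *
_,W=cam("wrist")
for z in (105,110): print(cc(plane(W,280,188,z)),cc(plane(W,280,173,z+6)))
for a in (2.09,2.0,1.9,1.8,1.7,1.57,1.4,1.2,1.0,.8,.6,.4,.2,0): print(a,np.round([lid(a)(101.5),lid(a)(80)],1).tolist())
E
python3 -m crank '[{"dx":2.5,"dy":0,"dz":0,"spin":0},{"dx":5,"dy":0,"dz":0,"spin":0},{"dx":7.5,"dy":0,"dz":0,"spin":0},{"dx":7.5,"dy":0,"dz":0,"spin":0},{"dx":7.5,"dy":0,"dz":0,"spin":0}]' 0
python3 - <<'E'
from c import *
print(cc(axes()[0]))
g,S=cam("wrist"); cv2.imwrite("pics/w25.png",g)
E
```

```text
[110.2  -0.2 105. ] [ 98.7  -0.2 111. ]
[109.   -0.2 110. ] [ 97.8  -0.2 116. ]
2.09 [[113.6, 106.4], [102.9, 87.8]]
2.0 [[106.0, 111.7], [97.1, 92.1]]
1.9 [[97.1, 116.7], [90.1, 96.3]]
1.8 [[87.7, 120.8], [82.8, 99.8]]
1.7 [[78.0, 123.9], [75.2, 102.6]]
1.57 [[64.9, 126.5], [64.9, 105.0]]
1.4 [[47.6, 127.3], [51.2, 106.1]]
1.2 [[27.3, 124.5], [35.1, 104.5]]
1.0 [[8.0, 117.7], [19.6, 99.6]]
0.8 [[-9.5, 107.2], [5.4, 91.8]]
0.6 [[-24.6, 93.5], [-6.9, 81.3]]
0.4 [[-36.7, 77.0], [-16.9, 68.6]]
0.2 [[-45.3, 58.4], [-24.2, 54.1]]
0 [[-50.0, 38.5], [-28.5, 38.5]]
time: 20.53
tool_pos: [652.1, -176.8, 90.2]
tcp_rot: [2.678, 1.568, 2.754]
contact_force: [0.6, -0.3, -0.4]
grip_width: 0.4
[1.345e+02 1.000e-01 9.020e+01]
```

View pics/w25.png

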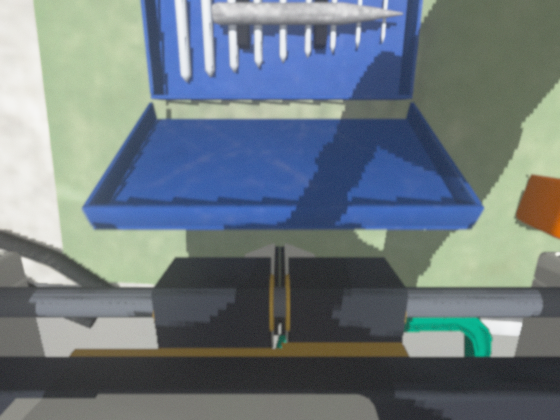

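```bash
python3 -m crank '[{"dx":0,"dy":0,"dz":-0.5,"spin":0},{"dx":0,"dy":0,"dz":-1,"spin":0},{"dx":0,"dy":0,"dz":-1.5,"spin":0},{"dx":0,"dy":0,"dz":-2,"spin":0},{"dx":0,"dy":0,"dz":-2.5,"spin":0}]'
python3 -m crank '[{"dx":0,"dy":0,"dz":-0.5,"spin":0},{"dx":0,"dy":0,"dz":-1,"spin":0},{"dx":0,"dy":0,"dz":-1.5,"spin":0}]'
python3 - <<'E'
from c import *
o=sensors.get_obs();print(cc(o["tool_pos"]),o["contact_force"])
g,S=cam("wrist"); cv2.imwrite("pics/w26.png",g)
g,S=cam("side"); crop(g,200,60,400,260,3,"si26")
E
```

```text
time: 21.0
tool_pos: [629.0, -179.2, 92.7]
tcp_rot: [-0.361, 1.566, -0.285]
contact_force: [3.9, -0.2, 3.3]
grip_width: 0.5
time: 21.25
tool_pos: [612.6, -180.0, 91.1]
tcp_rot: [-0.622, 1.571, -0.545]
contact_force: [2.0, 0.1, 2.0]
grip_width: 0.4
[94.9 -0.1 91.1] [2.0245075  0.07522529 2.01386749]
```

View pics/w26.png

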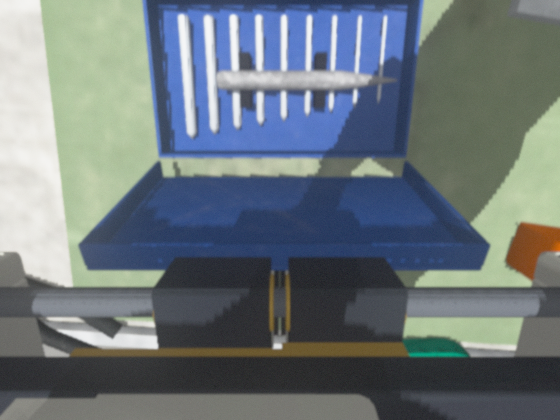

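View pics/si26.png

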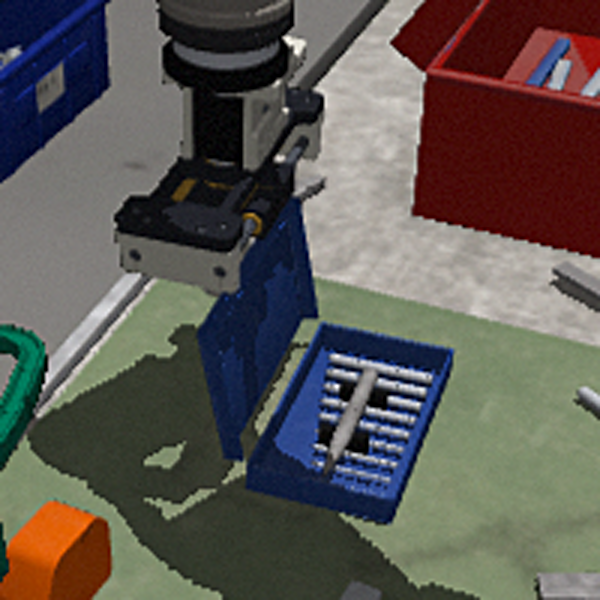

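```bash
python3 -m crank '[{"dx":-0.5,"dy":0,"dz":-0.6,"spin":0},{"dx":-1,"dy":0,"dz":-1.2,"spin":0},{"dx":-1.4,"dy":0,"dz":-1.9,"spin":0},{"dx":-1.45,"dy":0,"dz":-2.6,"spin":0},{"dx":-1.5,"dy":0,"dz":-3.3,"spin":0},{"dx":-1.45,"dy":0,"dz":-4.1,"spin":0},{"dx":-1.35,"dy":0,"dz":-4.9,"spin":0}]'
python3 - <<'E'
from c import *
o=sensors.get_obs();print(cc(o["tool_pos"]),o["contact_force"])
g,S=cam("side"); crop(g,200,60,400,260,3,"si27")
E
```

```text
time: 21.93
tool_pos: [563.7, -183.9, 104.9]
tcp_rot: [-0.516, 1.57, -0.44]
contact_force: [1.7, -0.0, 1.7]
grip_width: 0.3
[ 45.8  -0.2 104.9] [ 1.65725861 -0.00933129  1.69688338]
```

View pics/si27.png

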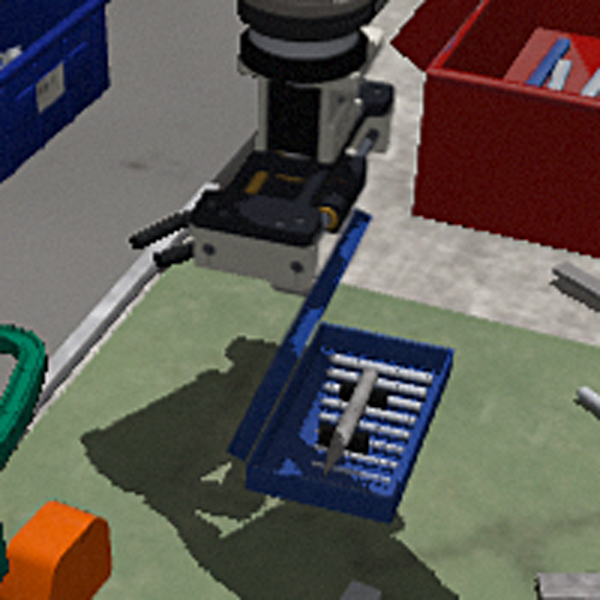

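```bash
python3 -m crank '[{"dx":0.2,"dy":0,"dz":-0.75,"spin":0},{"dx":0.5,"dy":0,"dz":-1.5,"spin":0},{"dx":0.85,"dy":0,"dz":-2.2,"spin":0},{"dx":1.27,"dy":0,"dz":-2.95,"spin":0},{"dx":1.6,"dy":0,"dz":-3.4,"spin":0},{"dx":1.95,"dy":0,"dz":-3.8,"spin":0},{"dx":2.3,"dy":0,"dz":-4.2,"spin":0},{"dx":2.7,"dy":0,"dz":-4.55,"spin":0},{"dx":3.1,"dy":0,"dz":-4.9,"spin":0},{"dx":3.6,"dy":0,"dz":-5.2,"spin":0},{"dx":3.6,"dy":0,"dz":-5.2,"spin":0}]'
python3 - <<'E'
from c import *
o=sensors.get_obs();print(cc(o["tool_pos"]),o["contact_force"])
g,S=cam("side"); crop(g,200,60,400,260,3,"si28")
g,S=cam("wrist"); cv2.imwrite("pics/w28.png",g)
E
```

```text
time: 22.9
tool_pos: [511.3, -187.3, 67.2]
tcp_rot: [2.581, 1.568, 2.657]
contact_force: [-0.3, 0.1, 0.0]
grip_width: 0.5
[-6.7  0.4 67.2] [-0.27357383  0.06263516  0.02140947]
```

View pics/si28.png

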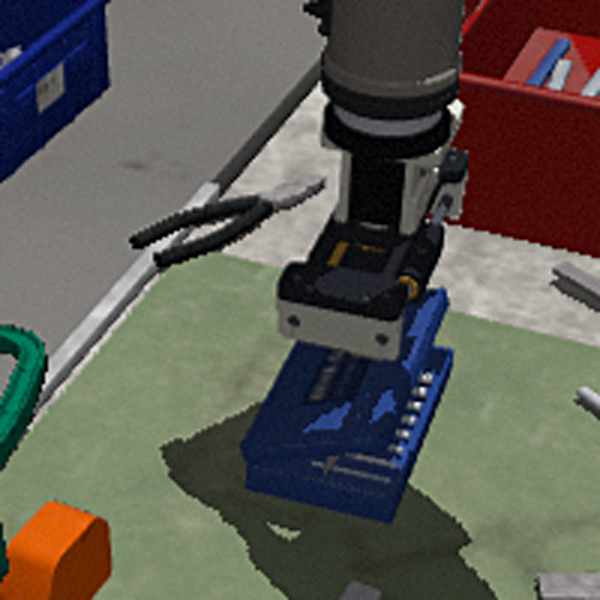

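View pics/w28.png

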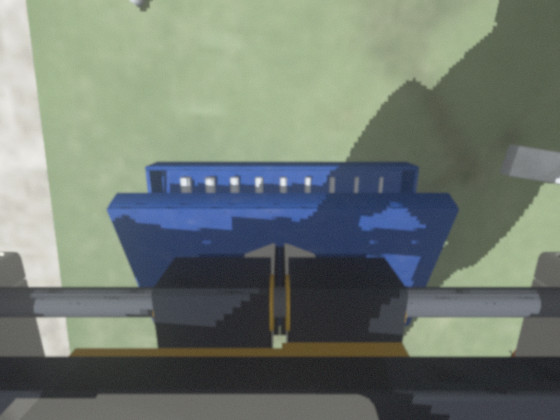

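```bash
python3 -m crank '[{"dx":0.35,"dy":0,"dz":-0.2,"spin":0},{"dx":0.7,"dy":0,"dz":-0.4,"spin":0},{"dx":1.05,"dy":0,"dz":-0.55,"spin":0},{"dx":1.4,"dy":0,"dz":-0.7,"spin":0},{"dx":1.7,"dy":0,"dz":-0.8,"spin":0},{"dx":1.95,"dy":0,"dz":-0.85,"spin":0},{"dx":2.2,"dy":0,"dz":-0.9,"spin":0},{"dx":2.4,"dy":0,"dz":-0.95,"spin":0},{"dx":2.5,"dy":0,"dz":-1,"spin":0},{"dx":2.6,"dy":0,"dz":-1,"spin":0},{"dx":2.6,"dy":0,"dz":-1,"spin":0}]'
python3 -m crank '[{"dx":0.05,"dy":0,"dz":0,"spin":0},{"dx":0.1,"dy":0,"dz":0,"spin":0},{"dx":0.15,"dy":0,"dz":0,"spin":0},{"dx":0.2,"dy":0,"dz":0,"spin":0},{"dx":0.2,"dy":0,"dz":0,"spin":0}]'
```

```text
time: 23.92
tool_pos: [502.3, -188.3, 42.3]
tcp_rot: [2.445, 1.57, 2.521]
contact_force: [-0.0, -0.5, 0.8]
grip_width: 0.3
time: 24.33
tool_pos: [502.5, -188.4, 40.4]
tcp_rot: [0.124, 1.571, 0.2]
contact_force: [0.8, -0.2, 0.9]
grip_width: 0.4
```

```bash
python3 -m crank '[{"dx":0.04,"dy":0,"dz":0,"spin":0},{"dx":0.08,"dy":0,"dz":0,"spin":0},{"dx":0.12,"dy":0,"dz":0,"spin":0},{"dx":0.12,"dy":0,"dz":0,"spin":0}]'
python3 -m crank '[{"dx":0.04,"dy":0,"dz":0,"spin":0},{"dx":0.08,"dy":0,"dz":0,"spin":0},{"dx":0.08,"dy":0,"dz":0,"spin":0},{"dx":0.08,"dy":0,"dz":0,"spin":0}]'
```

```text
time: 24.67
tool_pos: [502.5, -188.4, 39.2]
tcp_rot: [-0.272, 1.571, -0.196]
contact_force: [0.5, -0.2, -0.4]
grip_width: -0.0
time: 25.0
tool_pos: [502.5, -188.5, 38.7]
tcp_rot: [-0.575, 1.571, -0.499]
contact_force: [-0.5, -0.2, 4.1]
grip_width: 0.2
```

```bash
python3 -m crank '[{"dx":0.03,"dy":0,"dz":0,"spin":0},{"dx":0.05,"dy":0,"dz":0,"spin":0},{"dx":0.05,"dy":0,"dz":0,"spin":0}]'
python3 - <<'E'
from c import *
g,S=cam("side"); crop(g,200,60,400,260,3,"si29")
E
```

```text
time: 25.25
tool_pos: [502.5, -188.4, 38.6]
tcp_rot: [-0.6, 1.57, -0.524]
contact_force: [-3.6, 1.7, 9.0]
grip_width: 0.5
```

View pics/si29.png

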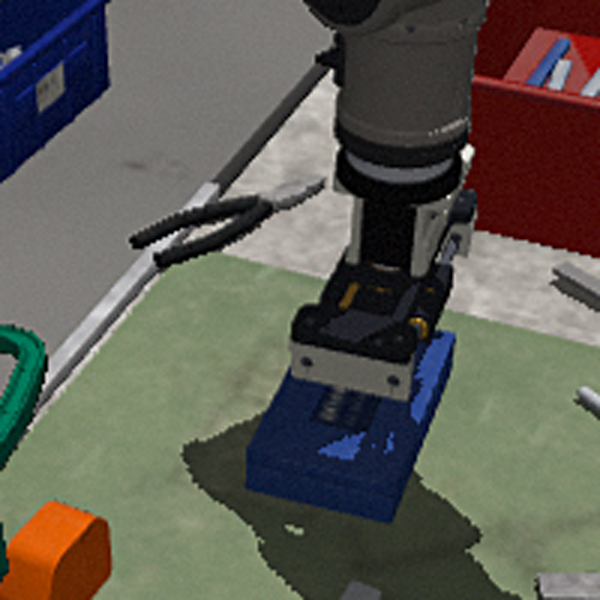

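Solid stop at 38.6 mm (a shut case is 38.5 mm). Lift off and check.

```bash
python3 -m crank '[{"dx":-0.5,"dy":0,"dz":0,"spin":0},{"dx":-2,"dy":0,"dz":0,"spin":0},{"dx":-5,"dy":0,"dz":0,"spin":0},{"dx":-9,"dy":0,"dz":1.5,"spin":0},{"dx":-13,"dy":0,"dz":4,"spin":0},{"dx":-15,"dy":0,"dz":7,"spin":0},{"dx":-15,"dy":0,"dz":10,"spin":0},{"dx":-15,"dy":0,"dz":10,"spin":0},{"dx":-15,"dy":0,"dz":10,"spin":0}]'
python3 - <<'E'
from c import *
g,S=cam("side"); cv2.imwrite("pics/si30.png",g)
g,S=cam("wrist"); cv2.imwrite("pics/w30.png",g)
g,S=cam("scene"); cv2.imwrite("pics/sc30.png",g)
E
```

```text
time: 26.05
tool_pos: [602.9, -180.3, 187.3]
tcp_rot: [2.46, 1.57, 2.538]
contact_force: [-0.6, -0.0, -1.6]
grip_width: 0.9
```

View pics/si30.png

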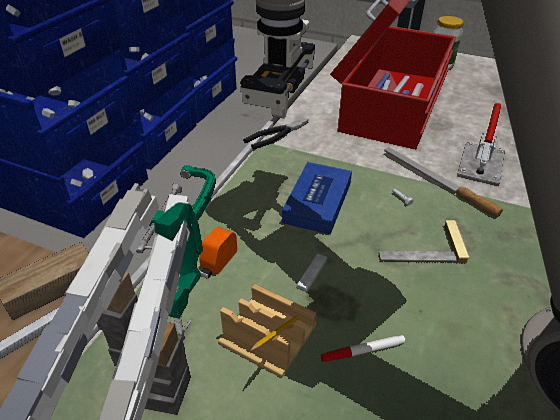

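View pics/w30.png

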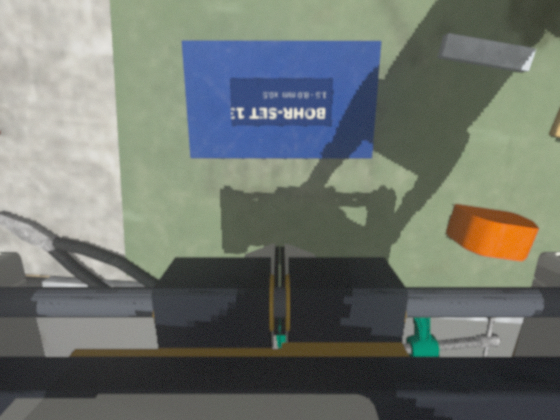

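View pics/sc30.png

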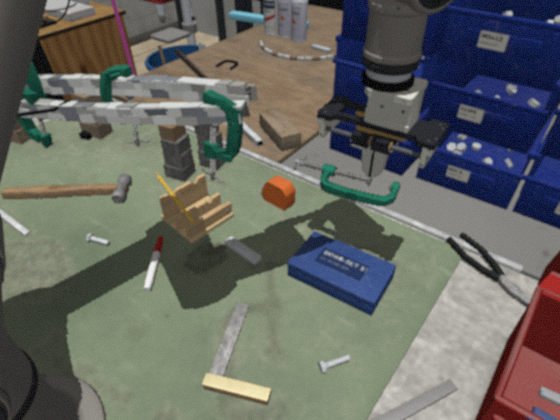

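```bash
python3 - <<'E'
from plant import bot
print(bot.close_job())
E
```

```text
the job is handed in; nothing more can be done
None
```

The punch is lying in both saddle notches and the lid is fully shut. I handed the job in at about 26 s.

- **Picking it up:** A clamp stood beside the rest, so I slid the gripper in along the punch and gripped it a few mm off centre. I then pressed it level against a clear patch of worktop, let go and gripped it again.
- **Laying it down:** As I lowered the punch it first caught on one side of the notch, with a push of about 15 N. I moved it about 1.4 mm and it seated at the expected height with about 4 N, then I let go.
- **Closing the lid:** I pulled it over from behind with the closed fingers, with readings of about 2–4 N. I then eased it down to a firm stop at 38.6 mm, where a shut case is 38.5 mm, with about 9 N at the end.

**Last checks:** The final pictures show the lid down flat, and the case, pencil, tape measure and offcut where they started as far as I can see. I last saw the punch lying across both saddles just before the lid went down, so its position inside the shut case is not confirmed by picture.

**Disagreements:**
- The scene and side cameras read heights about 4 mm low.
- The wrist camera was off sideways by about 1.8 mm. I corrected for both.

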